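# Clear the manifold bench: reject the broken blocks, sweep up the offcuts

## Robot

A 6-joint arm with a two-finger parallel gripper is mounted at the origin on the work surface. World frame = base frame: x ahead of the robot, y to its left, z up, the work surface at z = 0. Lengths are in mm, angles in rad, forces in N, time in s.
With the tool pointing down it reaches from about 300 to 850 mm from the base axis. Payload 4.2 kg.
Tool frame: the origin (TCP) lies between the finger pads; the fingertips stand 8 mm ahead of it and the grasp point (between the pads) lies 11 mm behind it; z points along the fingers, y is the line along which they close (so a half turn about z gives the same grasp; the last joint's range is limited). The gripper opens to 91 mm and grips with 3 to 60 N. Pads are 32 mm wide; open, the fingers measure 118 mm over their backs; the gripper's body (76 mm by 178 mm) begins 60 mm behind the grasp point.
Start: joints at [1.153, 0.32, 1.565, -0, 1.257, -0.02], TCP at [222.753, 530.116, 221.976] pointing down, gripper open.
Joint ranges: [-3.11, 3.11], [-0.84, 2.01], [0.21, 2.61], [-1.34, 4.49], [0.05, 2.63], [-2.56, 2.56]. Speed limits (rad/s): [2.57, 2.57, 3.14, 3.14, 3.14, 3.14].

## Interface

Orientations are given as a unit quaternion [w, x, y, z].
In Python, from workcell import get_state, imaging, order gives the robot as it stands.
- The arm moves only by the shell command python3 -m handwheel 'ROWS' [FORCE]. ROWS is JSON, a list that holds one entry, the list of rows, each a list of 7 numbers: the opening, from 0 (shut) to 1 (fully open), then the shift along the tool's x, y, z in units of 30 mm (1.0 is 30 mm), then the turn, a rotation vector about the tool's x, y, z in units of 6 degrees (1.0 is 6 degrees). In form: [[[fingers, tx, ty, tz, rx, ry, rz], ...]]. A call has 1 to 20 rows; each row is the pose to reach, as a shift and turn from the pose commanded when the call began, along the tool's axes at that moment; what a row does not reach only later rows make up. A row lasts 1/12 s, in which the tool goes at most 41.7 mm and 7.16 degrees, less where a joint would pass 70% of its speed; a pose out of reach is approached as far as the arm can. A call with a gripper value outside its range is refused whole. The fingers move at their own pace and stop on an object; FORCE is the grip in N (left out, the last holds). Time passes only in rows, so rows that repeat a pose let the fingers close. It gives the time, the measured TCP pose, the force, the opening and the grip force at its end, in the units of the state.
- get_state(): the state, without advancing time (a new reading comes with each control period).
- imaging.read_camera(name): name is "scene" or "top" or "wrist"; returns the picture (384x512x3 uint8, red, green, blue); there is no depth.
- imaging.camera_model(name): a dict with "K" (3x3 intrinsics, pixels), "distortion" ([k1, k2, p1, p2, k3] as OpenCV has them; the pictures are not rectified), "world_from_camera" (4x4, takes a point from camera to world coordinates); the wrist camera has in their place "T_tool_cam" (4x4, takes a point from camera to tool coordinates, whose origin is the TCP and whose axes are the flange's). Camera axes: x right, y up, looking along -z (the intrinsics and any distortion apply to the point x, -y, -z); pixel columns grow to the right and rows downward; lengths in mm; the calibration is good to about 2 mm. A picture is of the moment at which its call begins: read the wrist's pose just before it. camera_model takes no time and is no camera call.
- order.sign_off(): hands the job in; it is judged then, once.
The state is a dict: "clock": time; "joint_positions": joint angles; "joint_velocities": joint speeds; "tau": joint torques, N m; "ee_pos": TCP position; "orientation": TCP orientation; "contact_force": force on the tool from outside, world axes, zero at the start; "moment": the same for the moment, N m; "width": finger opening in mm; "gripper_force": force on a finger pad.
Only numpy, scipy, OpenCV 4.12 (cv2) and the standard library are available. Lean on these libraries where they do the work, as an engineer would, in place of code of your own. Each camera call takes 0.05 s, during which the arm holds its last target. There are 200 camera calls.

## Task

First pick the manifold blocks with a snapped-off corner off the bench and put them in the wire reject basket, leaving the whole blocks, the bottle and the beaker where they are. Then take the squeegee and sweep all the loose plastic offcuts well inside the three-walled scrap bay, so that none sticks out of its mouth; do not pick the offcuts up or push them with the fingers. Finally stand the squeegee back on its mat, upright, centred and lengthwise along it, and let go.

Things in the scene. Friction and masses are not known exactly. Their poses are not given: they have to be found in the camera images.
- scrap_bay: Three-walled aluminium scrap bay fixed to the bench: inside 220 mm (x) by 200 mm (y), walls 6 mm thick, 35 high, at x = +-113 mm and at the back, y = -103 mm. The side at y = +100 mm is open (the mouth), without a sill; the floor is level with the bench. Origin: floor centre. The mouth looks to the robot's left (about world +y).
- rest_mat: Thin dark rubber mat lying flat on the bench, 200 mm along its x, 90 mm along its y, under 1 mm thick: the squeegee's resting place. Origin: its centre.
- squeegee: Bench squeegee, 0.35 kg, stands by itself: aluminium head 24 mm (x) x 170 (y) x 32 high; a wing 32 long, 10 thick, 32 high reaches forward (+x) from each end, 150 free between them. On top a grey handle bar 24 thick (x), 90 long (y), from 32 to 76 mm up. Origin: centre of the head's underside, below the handle; +x is the pushing side. Starts on the mat with +x to the robot's right.
- reject_basket: Steel wire basket, open on top, fixed to the bench: 220 mm (x) x 160 mm (y) outside, 60 mm high, walls 4 mm, floor 3 mm. Origin: centre of its underside; z up.
- reject1: Rejected manifold block (may be absent): black plastic, 80 mm (x) x 50 (y) x 30 high, three small brass ports on top, one corner snapped off: x +8 to +40 mm, y +3 to +25 mm is missing, so the full 50 mm width is there only for x from -40 to +8 mm. Origin: centre of the underside of the 80 x 50 outline. 0.13 kg.
- reject2: Rejected manifold block (may be absent): black plastic, 80 mm (x) x 50 (y) x 30 high, three small brass ports on top, one corner snapped off: x +8 to +40 mm, y +3 to +25 mm is missing, so the full 50 mm width is there only for x from -40 to +8 mm. Origin: centre of the underside of the 80 x 50 outline. 0.13 kg.
- reject3: Rejected manifold block (may be absent): black plastic, 80 mm (x) x 50 (y) x 30 high, three small brass ports on top, one corner snapped off: x +8 to +40 mm, y +3 to +25 mm is missing, so the full 50 mm width is there only for x from -40 to +8 mm. Origin: centre of the underside of the 80 x 50 outline. 0.13 kg.
- reject4: Rejected manifold block (may be absent): black plastic, 80 mm (x) x 50 (y) x 30 high, three small brass ports on top, one corner snapped off: x +8 to +40 mm, y +3 to +25 mm is missing, so the full 50 mm width is there only for x from -40 to +8 mm. Origin: centre of the underside of the 80 x 50 outline. 0.13 kg.
- offcut1: Black plastic offcut (may be absent): plain bar 64 mm (x) x 28 mm (y) x 24 mm high, no ports. Origin: centre of its underside. About 50 g.
- offcut2: Black plastic offcut (may be absent): plain bar 64 mm (x) x 28 mm (y) x 24 mm high, no ports. Origin: centre of its underside. About 50 g.
- offcut3: Black plastic offcut (may be absent): plain bar 60 mm (x) x 36 mm (y) x 24 mm high, no ports. Origin: centre of its underside. About 50 g.
- offcut4: Black plastic offcut (may be absent): plain bar 60 mm (x) x 36 mm (y) x 24 mm high, no ports. Origin: centre of its underside. About 50 g.
- offcut5: Black plastic offcut (may be absent): plain bar 68 mm (x) x 24 mm (y) x 24 mm high, no ports. Origin: centre of its underside. About 50 g.
- good1: Good manifold block, whole, all four corners present: 80 x 50 x 30 mm (x, y, z), black plastic with brass ports; stands at the far side of the work area and stays there. Origin: centre of its underside.
- good2: Good manifold block, whole, all four corners present: 80 x 50 x 30 mm (x, y, z), black plastic with brass ports; stands at the far side of the work area and stays there. Origin: centre of its underside.
- reagent: White bottle with blue cap, 60 mm across, 130 mm high; stays where it is. Origin: centre of its underside.
- beaker: Steel beaker, 70 mm across, 80 mm high; stays where it is. Origin: centre of its underside.
Not all that is in view belongs to the job. What is shaped like the squeegee but orange is not meant.

How it is judged:
By the outcome, as a careful person would: the job done as asked, in the order asked, and still so for the second after the job is handed in, with the robot touching nothing.
Of reject1, reject2, reject3, reject4 only 3 to 4 are there at a start; the rules pass over those that are not, and their reading is None.
Of offcut1, offcut2, offcut3, offcut4, offcut5 only 4 to 5 are there at a start; the rules pass over those that are not, and their reading is None.
At some moment in a run one of offcut1, offcut2, offcut3, offcut4, offcut5, reject1, reject2, reject3, reject4 may be knocked a few centimetres aside while the robot is not near it.
It also fails if it takes over 210 s, if anything falls off the work surface, if the arm or the gripper's body presses on something with over 40 N, if the wrist force passes 120 N, or if a joint passes its speed limit or range.

## Working session

There is one attempt and no reset: what is moved stays moved. The work goes in short steps, Python scripts to look and compute and a shell command to move; the robot and the scene stay as the last step left them, time stands still between calls to the robot, and variables do not carry over. Pictures are saved under pics/ and viewed, at most 14 in all, crops included, and the job is handed in when it is done.

```bash
ls; mkdir -p pics; python3 - <<'E'
from workcell import get_state, imaging
import cv2, numpy as np
s=get_state();print(s['clock'],s['ee_pos'],s['orientation'],s['width'])
for n in('top','scene'):
    cv2.imwrite(f'pics/{n}0.png',cv2.cvtColor(imaging.read_camera(n),cv2.COLOR_RGB2BGR))
    m=imaging.camera_model(n);print(n,np.round(m['K'],1).tolist(),m['distortion'],np.round(m['world_from_camera'],3).tolist())
m=imaging.camera_model('wrist');print({k:np.round(v,3).tolist() for k,v in m.items()})
a=cv2.imread('pics/top0.png');cv2.imwrite('pics/top0b.png',cv2.resize(a,(800,600),interpolation=cv2.INTER_CUBIC))
E
```

```text
pics
0.0 [222.54674277 529.66525477 221.10163103] [-1.86322229e-04  1.97583808e-01  9.80285589e-01 -8.76431900e-04] 91.28903823247444
top [[390.3, 0.0, 251.9], [0.0, 390.3, 192.3], [0.0, 0.0, 1.0]] [-0.00701133  0.          0.          0.          0.        ] [[-0.018, 0.992, -0.122, 387.122], [-1.0, -0.018, -0.001, 155.434], [-0.004, 0.122, 0.993, 1359.378], [0.0, 0.0, 0.0, 1.0]]
scene [[356.6, 0.0, 254.7], [0.0, 356.6, 196.6], [0.0, 0.0, 1.0]] [-0.04535317  0.          0.          0.          0.        ] [[0.818, -0.322, 0.477, 1053.789], [0.575, 0.451, -0.682, -611.136], [0.004, 0.833, 0.554, 651.154], [0.0, 0.0, 0.0, 1.0]]
{'K': [[309.521, 0.0, 254.494], [0.0, 309.521, 192.01], [0.0, 0.0, 1.0]], 'distortion': [-0.002, 0.0, 0.0, 0.0, 0.0], 'T_tool_cam': [[0.001, 0.958, 0.287, 80.785], [1.0, -0.001, 0.001, 0.331], [0.001, 0.287, -0.958, -162.93], [0.0, 0.0, 0.0, 1.0]]}
```

View pics/top0b.png

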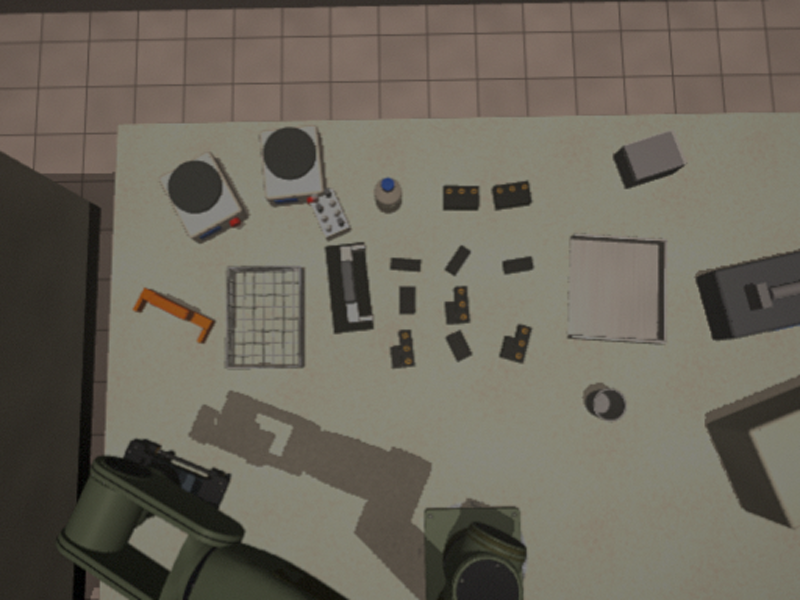

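View pics/scene0.png

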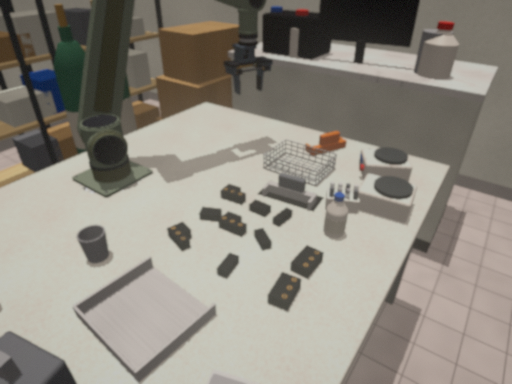

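Top view (800x600 px): three snapped-corner blocks with brass ports at (402,350), (458,305) and (517,344). Whole blocks are at (461,197) and (512,195). Five plain offcuts are at (405,265), (407,300), (457,260), (458,346) and (517,265). The dark squeegee is on its mat at (350,287), and the orange decoy at (173,312) is not the one meant. The basket is at (266,317), the bay at (617,290) with its mouth facing left, and the beaker at (604,402).

```bash
cat > h.py <<'E'
from workcell import get_state, imaging
import cv2, numpy as np
from scipy.spatial.transform import Rotation as R
def rot(s): q=s['orientation'];return R.from_quat([q[1],q[2],q[3],q[0]]).as_matrix()
def grab(n,save=None):
    s=get_state();m=imaging.camera_model(n)
    im=cv2.cvtColor(imaging.read_camera(n),cv2.COLOR_RGB2BGR)
    if n=='wrist':
        T=np.eye(4);T[:3,:3]=rot(s);T[:3,3]=s['ee_pos'];W=T@np.array(m['T_tool_cam'])
    else: W=np.array(m['world_from_camera'])
    if save: cv2.imwrite('pics/'+save,im)
    return im,(np.array(m['K']),np.array(m['distortion']),W)
def rays(c,px):
    u=cv2.undistortPoints(np.array(px,float).reshape(-1,1,2),c[0],c[1]).reshape(-1,2)
    d=np.c_[u[:,0],-u[:,1],-np.ones(len(u))]@c[2][:3,:3].T
    return c[2][:3,3],d
def cast(c,px,z):
    o,d=rays(c,px);return (o+d*((z-o[2])/d[:,2])[:,None])[:,:2]
def project(c,P):
    P=np.atleast_2d(P);q=(P-c[2][:3,3])@c[2][:3,:3];q=q*[1,-1,-1]
    return cv2.projectPoints(q,np.zeros(3),np.zeros(3),c[0],c[1])[0].reshape(-1,2)
def tri(cs,ps):
    A=np.zeros((3,3));b=np.zeros(3);L=[]
    for c,p in zip(cs,ps):
        o,d=rays(c,[p]);d=d[0]/np.linalg.norm(d);M=np.eye(3)-np.outer(d,d);A+=M;b+=M@o
    return np.linalg.solve(A,b)
def dark(im,th=62): return cv2.morphologyEx((im.max(2)<th).astype(np.uint8)*255,cv2.MORPH_OPEN,np.ones((2,2)))
def blobs(c,mask,z,amin=600,amax=12000):
    out=[]
    for k in cv2.findContours(mask,cv2.RETR_EXTERNAL,cv2.CHAIN_APPROX_NONE)[0]:
        if len(k)<8: continue
        w=cast(c,k.reshape(-1,2),z).astype(np.float32);a=cv2.contourArea(w)
        if amin<a<amax:
            (x,y),(p,q),_=cv2.minAreaRect(w);bx=cv2.boxPoints(cv2.minAreaRect(w))
            e=[bx[1]-bx[0],bx[2]-bx[1]];e=max(e,key=np.linalg.norm)
            out.append((np.round([x,y]),round(float(np.degrees(np.arctan2(e[1],e[0]))))%180,np.round(sorted([p,q])),int(a),np.round(k.reshape(-1,2).mean(0))))
    return out
def base(): # base pose -> tool shift units helper
    s=get_state();return np.array(s['ee_pos']),rot(s)
def to(x,y,z,yaw=None):
    """units for tool shift to world TCP, with tool-down assumed; yaw=deg of finger closing line"""
    p,M=base();t=M.T@(np.array([x,y,z])-p)/30
    r=0
    if yaw is not None:
        cur=np.degrees(np.arctan2(M[1,1],M[0,1]));r=(yaw-cur+90)%180-90
        r=-r/6
    print('to',np.round([x,y,z]),'t',np.round(t,2),'rz',None if yaw is None else np.round(r,2))
E
python3 - <<'E'
from h import *
im,c=grab('top')
print([int(im[int(r*.64),int(k*.64)].max()) for k,r in [(405,265),(407,300),(395,355),(460,205),(560,400)]])
m=dark(im,60);m[:,:160]=0
for b in blobs(c,m,24): print(*b)
E
```

```text
[45, 44, 47, 45, 136]
[-40. -30.] 89 [ 75. 128.] 7873 [312. 374.]
[-39. 380.] 61 [ 62. 227.] 9289 [186. 371.]
[ 312. -318.] 169 [41. 59.] 1478 [393. 260.]
[435. 139.] 179 [41. 61.] 1332 [258. 226.]
[448.  15.] 25 [32. 56.] 1611 [294. 222.]
[ 453. -110.] 162 [49. 78.] 1861 [331. 220.]
[536.  17.] 3 [47. 77.] 1676 [293. 196.]
[550. 126.] 179 [28. 52.] 1435 [261. 192.]
[ 543. -637.] 12 [29. 60.] 1431 [482. 191.]
[ 525. -552.] 11 [ 48. 152.] 6273 [458. 196.]
[629. 128.] 89 [21. 63.] 1124 [260. 170.]
[ 623. -122.] 98 [27. 64.] 1416 [332. 170.]
[590. 228.] 6 [ 33. 145.] 3848 [232. 182.]
[637.  11.] 145 [23. 62.] 1237 [294. 167.]
[580. 256.] 7 [ 83. 194.] 5701 [219. 190.]
[ 562. -435.] 176 [ 10. 213.] 1179 [424. 186.]
[780.  -0.] 89 [51. 74.] 2849 [296. 127.]
[ 783. -115.] 97 [53. 81.] 3051 [327. 125.]
[ 855. -419.] 106 [ 90. 124.] 2854 [410. 111.]
[891. 385.] 26 [113. 118.] 10364 [186.  99.]
[1252.   38.] 89 [ 20. 890.] 9299 [280.   1.]
```

```bash
python3 - <<'E'
from h import *
to(430,60,290,90); to(520,-40,290,90)
E
```

```text
to [430  60 290] t [-12.44 -11.76  -2.27] rz -3.8
to [520 -40 290] t [-16.5  -13.67  -2.27] rz -3.8
```

```bash
T='[1,-12.4,-11.8,-2.3,0,0,-3.8]'; python3 -m handwheel '[[[1,-12.4,-11.8,-2.3,0,0,-3.8],[1,-12.4,-11.8,-2.3,0,0,-3.8],[1,-12.4,-11.8,-2.3,0,0,-3.8],[1,-12.4,-11.8,-2.3,0,0,-3.8],[1,-12.4,-11.8,-2.3,0,0,-3.8],[1,-12.4,-11.8,-2.3,0,0,-3.8],[1,-12.4,-11.8,-2.3,0,0,-3.8],[1,-12.4,-11.8,-2.3,0,0,-3.8],[1,-12.4,-11.8,-2.3,0,0,-3.8],[1,-12.4,-11.8,-2.3,0,0,-3.8],[1,-12.4,-11.8,-2.3,0,0,-3.8],[1,-12.4,-11.8,-2.3,0,0,-3.8],[1,-12.4,-11.8,-2.3,0,0,-3.8],[1,-12.4,-11.8,-2.3,0,0,-3.8],[1,-12.4,-11.8,-2.3,0,0,-3.8],[1,-12.4,-11.8,-2.3,0,0,-3.8],[1,-12.4,-11.8,-2.3,0,0,-3.8],[1,-12.4,-11.8,-2.3,0,0,-3.8]]]'
python3 - <<'E'
from h import *
im,c=grab('wrist','w1.png')
np.savez('w1.npz',K=c[0],D=c[1],W=c[2])
m=dark(im)
for b in blobs(c,m,24,400): print(*b)
E
```

```text
clock: 1.65
ee_pos: [428.0, 60.7, 290.7]
orientation: [-0.0, -0.001, 1.0, 0.0]
contact_force: [0.9, -0.3, -0.4]
width: 91.3
gripper_force: 0.0
[552. 130.] 179 [37. 67.] 2293 [300. 240.]
[540.  21.] 3 [52. 89.] 3457 [226. 233.]
[451.  20.] 24 [39. 61.] 2202 [226. 175.]
[ 458. -104.] 163 [56. 87.] 3877 [138. 176.]
[447. 144.] 6 [53. 84.] 3459 [312. 170.]
[ 328. -258.] 167 [32. 55.] 1331 [ 9. 82.]
```

View pics/w1.png

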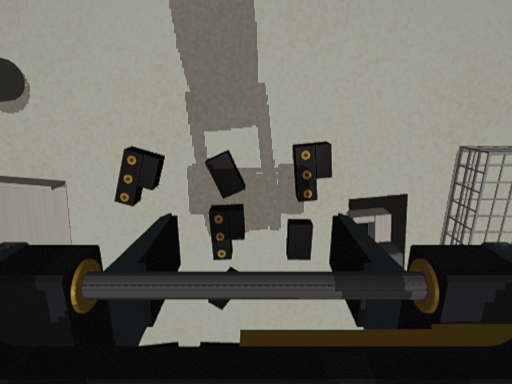

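Wrist view: three blocks with brass ports and one corner missing, at (138,176), (226,233) and (312,170). Each has its full-width end toward the base (up in the picture). Plain offcuts are at (226,174), (300,240) and partly (224,290).

```bash
python3 -m handwheel '[[[1,-3.7,-1.3,0,0,0,0],[1,-3.7,-1.3,0,0,0,0],[1,-3.7,-1.3,0,0,0,0],[1,-3.7,-1.3,0,0,0,0],[1,-3.7,-1.3,0,0,0,0],[1,-3.7,-1.3,0,0,0,0]]]'
cat >> h.py <<'E'
def brass(im):
    h=cv2.cvtColor(im,cv2.COLOR_BGR2HSV);m=cv2.inRange(h,(8,110,60),(30,255,255))
    n,l,st,ce=cv2.connectedComponentsWithStats(m);return [(ce[i],st[i,4]) for i in range(1,n) if 10<st[i,4]<200]
E
python3 - <<'E'
from h import *
im2,c2=grab('wrist','w2.png')
z=np.load('w1.npz');c1=(z['K'],z['D'],z['W']);im1=cv2.imread('pics/w1.png')
for b in blobs(c2,dark(im2),27,400): print(*b)
a=[p for p,_ in brass(im1)];b=[p for p,_ in brass(im2)]
A=cast(c1,a,31);B=cast(c2,b,31)
for i,p in enumerate(A):
    d=np.linalg.norm(B-p,axis=1);j=d.argmin()
    if d[j]<12: print(np.round(a[i]),np.round(b[j]),np.round(tri([c1,c2],[a[i],b[j]]),1))
E
```

```text
clock: 2.2
ee_pos: [538.8, 21.4, 290.5]
orientation: [-0.001, -0.0, 1.0, 0.0]
contact_force: [-1.2, 1.0, -0.7]
width: 91.0
gripper_force: 0.0
[639.  16.] 146 [31. 68.] 1901 [251. 226.]
[554. 128.] 0 [39. 59.] 2176 [330. 170.]
[589. 220.] 6 [ 28. 141.] 3655 [392. 193.]
[542.  21.] 2 [49. 82.] 3147 [253. 160.]
[573. 246.] 6 [ 83. 170.] 4135 [422. 165.]
[452.  19.] 25 [35. 59.] 1923 [253.  95.]
[ 459. -104.] 163 [55. 78.] 3466 [159.  97.]
[448. 142.] 6 [55. 79.] 3463 [346.  89.]
[ 348. -268.] 90 [13. 46.] 460 [17.  5.]
[305. 155.] [341.  68.] [419.2 129.8  32.8]
[131. 160.] [152.  74.] [ 426.9 -109.5   32.9]
[307. 174.] [341.  91.] [447.  132.8  32. ]
[128. 178.] [148.  96.] [ 453.6 -117.7   32.7]
[308. 193.] [341. 113.] [474.9 135.8  31.7]
[124. 197.] [144. 117.] [ 480.4 -125.5   33.3]
[218. 219.] [244. 143.] [514.    7.3  31.4]
[220. 236.] [246. 163.] [541.6   8.9  33. ]
[221. 253.] [247. 183.] [569.4  10.5  32.9]
```

View pics/w2.png

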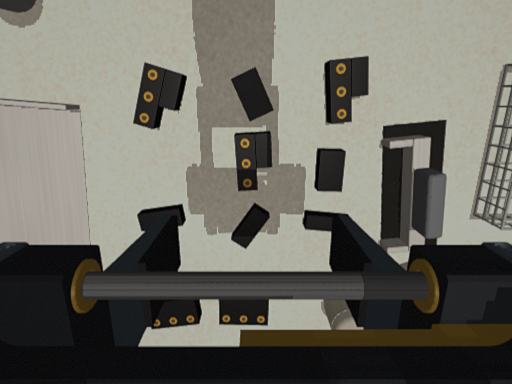

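```bash
python3 - <<'E'
from h import *
to(430,142,80,96.1);to(430,142,11,96.1)
im,c=grab('top')
p=np.array([(228,268),(304,267),(304,367),(226,367)])*.64
q=cast(c,p,60);print(q.round(),np.linalg.norm(q-np.roll(q,1,0),axis=1).round(),q.mean(0))
E
```

```text
to [430 142  80] t [3.61 4.02 7.03] rz -1.01
to [430 142  11] t [3.6  4.02 9.33] rz -1.01
[[624. 514.]
 [624. 350.]
 [408. 350.]
 [411. 515.]] [213. 165. 215. 166.] [516.9164936  432.37739184]
```

```bash
python3 -m handwheel '[[[1,3.6,4.02,7,0,0,-1],[1,3.6,4.02,7,0,0,-1],[1,3.6,4.02,7,0,0,-1],[1,3.6,4.02,7,0,0,-1],[1,3.6,4.02,7,0,0,-1],[1,3.6,4.02,7,0,0,-1],[1,3.6,4.02,7,0,0,-1],[1,3.6,4.02,8,0,0,-1],[1,3.6,4.02,8.7,0,0,-1],[1,3.6,4.02,9.1,0,0,-1],[1,3.6,4.02,9.33,0,0,-1],[1,3.6,4.02,9.33,0,0,-1]]]'
python3 -m handwheel '[[[0.3,0,0,0,0,0,0],[0.3,0,0,0,0,0,0],[0.3,0,0,0,0,0,0],[0.3,0,0,0,0,0,0],[0.3,0,0,0,0,0,0],[0.3,0,0,0,0,0,0],[0.3,0,0,0,0,0,0],[0.3,0,0,0,0,0,0]]]' 20
```

```text
clock: 3.3
ee_pos: [430.2, 141.3, 10.6]
orientation: [-0.001, -0.053, 0.999, -0.0]
contact_force: [0.3, -0.6, 0.7]
width: 91.1
gripper_force: 0.0
clock: 3.97
ee_pos: [431.8, 141.4, 11.3]
orientation: [0.0, -0.052, 0.999, 0.0]
contact_force: [0.2, 0.3, 1.8]
width: 50.1
gripper_force: 20.0
```

```bash
python3 - <<'E'
from h import *
to(430,142,200,96.1);to(480,400,230,None);to(517,448,230,None)
p,M=base();print(np.degrees(np.arctan2(M[1,1],M[0,1])))
E
```

```text
to [430 142 200] t [ 0.05  0.03 -6.29] rz -0.02
to [480 400 230] t [-2.5   8.41 -7.29] rz None
to [517 448 230] t [-3.9   9.87 -7.28] rz None
95.99622105558407
```

```bash
python3 -m handwheel '[[[0.3,0,0,-3,0,0,0],[0.3,0,0,-6.3,0,0,1],[0.3,0,0,-7.3,0,0,3],[0.3,0,1,-7.3,0,0,4],[0.3,-1,2,-7.3,0,0,5],[0.3,-1.5,3,-7.3,0,0,6],[0.3,-2,4,-7.3,0,0,7],[0.3,-2.5,5,-7.3,0,0,8],[0.3,-3,6,-7.3,0,0,9],[0.3,-3.5,7,-7.3,0,0,10],[0.3,-3.9,8,-7.3,0,0,11],[0.3,-3.9,9,-7.3,0,0,12],[0.3,-3.9,9.9,-7.3,0,0,13],[0.3,-3.9,9.9,-7.3,0,0,14],[0.3,-3.9,9.9,-7.3,0,0,15],[0.3,-3.9,9.9,-7.3,0,0,16],[0.3,-3.9,9.9,-7.3,0,0,16],[0.3,-3.9,9.9,-7.3,0,0,16]]]'
python3 - <<'E'
from h import *
im,c=grab('wrist','w3.png');np.savez('w3.npz',K=c[0],D=c[1],W=c[2])
print(get_state()['joint_positions'])
E
```

```text
clock: 5.47
ee_pos: [516.6, 448.7, 229.4]
orientation: [-0.0, 0.706, 0.708, -0.001]
contact_force: [-0.6, -0.9, -0.9]
width: 49.8
gripper_force: 20.0
[6.98149344e-01 4.92849362e-01 1.27025482e+00 1.48995148e-06
 1.37941493e+00 6.95623406e-01]
```

View pics/w3.png

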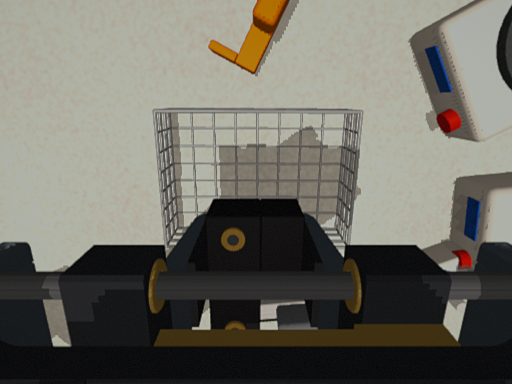

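The wrist view shows the basket straight on: its +y rim runs from (154,110) to (362,110), and the held block is in the fingers. The orange decoy is above it at (250,40).

```bash
python3 - <<'E'
from h import *
z=np.load('w3.npz');c=(z['K'],z['D'],z['W']);_,t=grab('top')
print(cast(c,[(154,110),(362,110)],60))
print(tri([c,t],[(362,110),(228*.64,268*.64)]),tri([c,t],[(154,110),(226*.64,367*.64)]))
to(455,444,35);to(455,444,16)
E
```

```text
[[412.45497328 518.64986482]
 [628.44879672 519.45134233]]
[628.38323493 518.01678707  52.1670564 ] [410.95068953 517.86652442  53.39965033]
to [455 444  35] t [-0.15 -2.06  6.49] rz None
to [455 444  16] t [-0.15 -2.06  7.13] rz None
```

```bash
python3 - <<'E'
from h import *
to(463,454,22)
E
python3 -m handwheel '[[[0.3,0.18,-1.8,1,0,0,0],[0.3,0.18,-1.8,2.5,0,0,0],[0.3,0.18,-1.8,4,0,0,0],[0.3,0.18,-1.8,5.5,0,0,0],[0.3,0.18,-1.8,6.3,0,0,0],[0.3,0.18,-1.8,6.91,0,0,0],[0.3,0.18,-1.8,6.91,0,0,0],[0.62,0.18,-1.8,6.91,0,0,0],[0.62,0.18,-1.8,6.91,0,0,0],[0.62,0.18,-1.8,6.91,0,0,0],[0.62,0.18,-1.8,6.91,0,0,0],[0.62,0.18,-1.8,5.5,0,0,0],[0.62,0.18,-1.8,4,0,0,0],[0.62,0.18,-1.8,2,0,0,0],[0.62,0.18,-1.8,1,0,0,0]]]'
python3 - <<'E'
from h import *
to(525,19,200,93.3);to(525,19,70,93.3);to(525,19,11,93.3)
E
```

```text
to [463 454  22] t [ 0.18 -1.79  6.93] rz None
clock: 6.82
ee_pos: [462.9, 454.2, 193.1]
orientation: [0.0, 0.707, 0.707, 0.001]
contact_force: [0.5, 0.2, 0.2]
width: 56.8
gripper_force: 0.0
to [525  19 200] t [-14.51   2.07  -0.25] rz 14.45
to [525  19  70] t [-14.52   2.06   4.08] rz 14.45
to [525  19  11] t [-14.52   2.06   6.05] rz 14.45
```

```bash
python3 -m handwheel '[[[0.8,-1,0.2,0,0,0,-1],[0.9,-2,0.4,0,0,0,-2],[1,-3,0.6,0,0,0,-3],[1,-4,0.8,0,0,0,-4],[1,-5,1,0,0,0,-5],[1,-6,1.2,0,0,0,-6],[1,-7,1.4,0,0,0,-7],[1,-8,1.6,0,0,0,-8],[1,-9,1.8,0,0,0,-9],[1,-10,2,0,0,0,-10],[1,-11,2.07,0,0,0,-11],[1,-12,2.07,0,0,0,-12],[1,-13,2.07,0,0,0,-13],[1,-14.2,2.07,1,0,0,-14],[1,-14.52,2.07,2.5,0,0,-15],[1,-14.52,2.07,4,0,0,-15.55],[1,-14.52,2.07,4,0,0,-15.55]]]'
python3 - <<'E'
from h import *
to(525,19,11,93.3)
im,c=grab('wrist','w4.png')
b=[p for p,_ in brass(im)];print(cast(c,b,32.5).round(1).tolist())
for q in blobs(c,dark(im),27,400): print(*q)
E
```

```text
clock: 8.23
ee_pos: [521.8, 17.3, 66.0]
orientation: [-0.003, -0.029, 1.0, 0.0]
contact_force: [-1.5, 0.9, 0.6]
width: 90.9
gripper_force: 0.0
to [525  19  11] t [-0.12  0.05  1.83] rz 0.0
[[540.8, 9.3]]
[452.  19.] 25 [35. 58.] 1949 [263. 115.]
[ 458. -101.] 163 [59. 80.] 3934 [ 71. 106.]
```

```bash
python3 - <<'E'
from h import *
to(525,19,11,93.3);print(get_state()['ee_pos'])
E
```

```text
to [525  19  11] t [-0.12  0.03  1.82] rz -0.01
[521.76804522  17.75550724  65.72227329]
```

```bash
python3 -m handwheel '[[[1,-0.1,0.04,0.8,0,0,0],[1,-0.1,0.04,1.4,0,0,0],[1,-0.1,0.04,1.8,0,0,0],[1,-0.1,0.04,1.8,0,0,0],[1,-0.1,0.04,1.8,0,0,0]]]'
python3 -m handwheel '[[[0.3,0,0,0,0,0,0],[0.3,0,0,0,0,0,0],[0.3,0,0,0,0,0,0],[0.3,0,0,0,0,0,0],[0.3,0,0,0,0,0,0],[0.3,0,0,0,0,0,0],[0.3,0,0,0,0,0,0]]]' 20
python3 - <<'E'
from h import *
to(525,19,200);to(582,454,200);to(582,454,22)
E
```

```text
clock: 8.7
ee_pos: [529.0, 20.2, 16.8]
orientation: [0.001, -0.029, 1.0, 0.0]
contact_force: [-1.0, 0.4, -0.5]
width: 90.9
gripper_force: 0.0
clock: 9.28
ee_pos: [528.0, 20.0, 15.6]
orientation: [0.0, -0.029, 1.0, 0.0]
contact_force: [-0.1, -1.1, 1.1]
width: 49.8
gripper_force: 20.0
to [525  19 200] t [ 0.1  -0.03 -6.15] rz None
to [582 454 200] t [-2.63 14.34 -6.15] rz None
to [582 454  22] t [-2.63 14.34 -0.21] rz None
```

```bash
python3 -m handwheel '[[[0.3,0,0,-1.4,0,0,0],[0.3,0,0,-2.8,0,0,0],[0.3,0,0,-4.2,0,0,1],[0.3,0,1,-5,0,0,2],[0.3,0,2,-6,0,0,3],[0.3,-0.2,3,-6,0,0,4],[0.3,-0.4,4.3,-6,0,0,5],[0.3,-0.7,5.6,-6,0,0,6],[0.3,-1,6.9,-6,0,0,7],[0.3,-1.3,8.2,-6,0,0,8],[0.3,-1.6,9.5,-6,0,0,9],[0.3,-1.9,10.8,-6,0,0,10],[0.3,-2.2,12.1,-6,0,0,11],[0.3,-2.46,13.4,-6,0,0,12],[0.3,-2.46,14.25,-6,0,0,13],[0.3,-2.46,14.25,-6,0,0,14],[0.3,-2.46,14.25,-6,0,0,15],[0.3,-2.46,14.25,-6,0,0,15.5],[0.3,-2.46,14.25,-6,0,0,15.5],[0.3,-2.46,14.25,-6,0,0,15.5]]]'
python3 - <<'E'
from h import *
to(577,451,24,0)
E
```

```text
clock: 10.95
ee_pos: [576.7, 451.0, 194.8]
orientation: [-0.0, 0.705, 0.71, -0.001]
contact_force: [0.5, -1.1, -1.6]
width: 49.4
gripper_force: 20.0
to [577 451  24] t [0.01 0.01 5.69] rz 0.07
```

```bash
python3 -m handwheel '[[[0.3,0,0,1.3,0,0,0.07],[0.3,0,0,2.6,0,0,0.07],[0.3,0,0,3.9,0,0,0.07],[0.3,0,0,5,0,0,0.07],[0.3,0,0,5.7,0,0,0.07],[0.3,0,0,5.7,0,0,0.07],[0.3,0,0,5.7,0,0,0.07],[0.62,0,0,5.7,0,0,0.07],[0.62,0,0,5.7,0,0,0.07],[0.62,0,0,5.7,0,0,0.07],[0.62,0,0,5.7,0,0,0.07],[0.62,0,0,4.5,0,0,0.07],[0.62,0,0,3.2,0,0,0.07],[0.62,0,0,1.8,0,0,0.07],[0.62,0,0,0.5,0,0,0.07],[0.62,0,0,0,0,0,0],[0.62,0,0,0,0,0,0],[0.62,0,0,0,0,0,0]]]'
python3 - <<'E'
from h import *
to(441,-103,195,73.4);to(441,-103,80);to(441,-103,11)
im,c=grab('wrist','w5.png')
E
```

```text
clock: 12.45
ee_pos: [577.1, 451.3, 197.3]
orientation: [0.0, 0.705, 0.709, 0.002]
contact_force: [0.4, -0.3, -0.3]
width: 56.9
gripper_force: 0.0
to [ 441 -103  195] t [-18.45  -4.64   0.03] rz -12.18
to [ 441 -103   80] t [-18.46  -4.65   3.86] rz None
to [ 441 -103   11] t [-18.46  -4.65   6.16] rz None
```

View pics/w5.png

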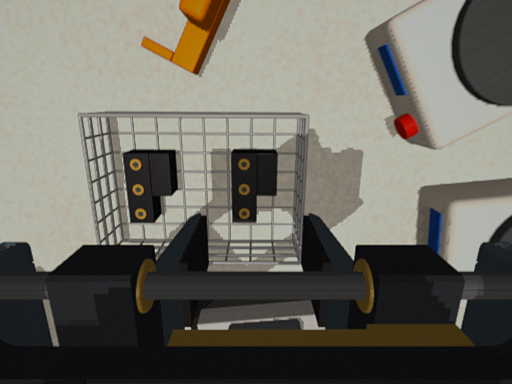

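Both blocks lie flat in the basket at (150,185) and (255,185), with a free gap between columns 177 and 233.

```bash
python3 - <<'E'
from h import *
s,M=base()
m=imaging.camera_model('wrist');T=np.eye(4);T[:3,:3]=M;T[:3,3]=s
c=(np.array(m['K']),np.array(m['distortion']),T@np.array(m['T_tool_cam']))
print(cast(c,[(125,152),(177,152),(233,150),(277,150),(160,222),(254,221)],33).round())
E
python3 -m handwheel '[[[0.8,-1.3,-0.33,0,0,0,-1],[0.9,-2.6,-0.66,0,0,0,-2],[1,-3.9,-1,0,0,0,-3],[1,-5.2,-1.3,0,0,0,-4],[1,-6.5,-1.6,0,0,0,-5],[1,-7.8,-2,0,0,0,-6],[1,-9.1,-2.3,0,0,0,-7],[1,-10.4,-2.6,0,0,0,-8],[1,-11.7,-3,0,0,0,-9],[1,-13,-3.3,0,0,0,-10],[1,-14.3,-3.6,0,0,0,-11],[1,-15.6,-4,0,0,0,-12],[1,-17,-4.4,0,0,0,-12.2],[1,-18.45,-4.64,1,0,0,-12.2],[1,-18.45,-4.64,2.4,0,0,-12.2],[1,-18.45,-4.64,3.8,0,0,-12.2],[1,-18.45,-4.64,3.8,0,0,-12.2],[1,-18.45,-4.64,3.8,0,0,-12.2],[1,-18.45,-4.64,3.8,0,0,-12.2]]]'
python3 - <<'E'
from h import *
im,c=grab('wrist','w6.png')
b=[p for p,_ in brass(im)];print(cast(c,b,32.5).round(1).tolist())
to(441,-103,11,73.4)
E
```

```text
[[440. 478.]
 [495. 478.]
 [554. 480.]
 [600. 481.]
 [471. 398.]
 [577. 400.]]
clock: 14.08
ee_pos: [439.5, -102.9, 80.0]
orientation: [-0.002, 0.144, 0.99, 0.0]
contact_force: [-0.4, -0.4, -0.2]
width: 91.3
gripper_force: 0.0
[[427.2, -109.4], [453.9, -117.4], [477.6, -124.5], [534.2, -134.2]]
to [ 441 -103   11] t [-0.01  0.    2.34] rz 0.02
```

```bash
python3 -m handwheel '[[[1,0,0,1,0,0,0],[1,0,0,1.7,0,0,0],[1,0,0,2.13,0,0,0],[1,0,0,2.13,0,0,0],[1,0,0,2.13,0,0,0],[0.3,0,0,2.13,0,0,0],[0.3,0,0,2.13,0,0,0],[0.3,0,0,2.13,0,0,0],[0.3,0,0,2.13,0,0,0],[0.3,0,0,2.13,0,0,0],[0.3,0,0,2.13,0,0,0],[0.3,0,0,2.13,0,0,0]]]' 20
python3 - <<'E'
from h import *
to(441,-103,205);to(524.5,454,200,0)
E
```

```text
clock: 15.13
ee_pos: [440.8, -103.1, 17.7]
orientation: [0.0, 0.144, 0.99, 0.0]
contact_force: [0.3, -0.2, 2.2]
width: 50.1
gripper_force: 20.0
to [ 441 -103  205] t [-0.01  0.01 -6.24] rz None
to [524. 454. 200.] t [ 2.6  18.6  -6.07] rz 12.25
```

```bash
python3 -m handwheel '[[[0.3,0,0,-1.4,0,0,0],[0.3,0,0,-2.8,0,0,0],[0.3,0,0.5,-4.2,0,0,1],[0.3,0.2,1.5,-5.2,0,0,2],[0.3,0.4,2.8,-6,0,0,3],[0.3,0.6,4.1,-6,0,0,4],[0.3,0.8,5.4,-6,0,0,5],[0.3,1,6.7,-6,0,0,6],[0.3,1.2,8,-6,0,0,7],[0.3,1.4,9.3,-6,0,0,8],[0.3,1.6,10.6,-6,0,0,9],[0.3,1.8,12,-6,0,0,10],[0.3,2,13.3,-6,0,0,11],[0.3,2.2,14.6,-6,0,0,12.25],[0.3,2.4,16,-6,0,0,12.25],[0.3,2.6,17.3,-6,0,0,12.25],[0.3,2.6,18.6,-6,0,0,12.25],[0.3,2.6,18.6,-6,0,0,12.25],[0.3,2.6,18.6,-6,0,0,12.25],[0.3,2.6,18.6,-6,0,0,12.25]]]'
python3 - <<'E'
from h import *
to(524.5,454,44,0)
E
```

```text
clock: 16.8
ee_pos: [523.8, 453.3, 196.2]
orientation: [0.0, 0.707, 0.707, -0.001]
contact_force: [0.6, 0.5, -1.2]
width: 49.9
gripper_force: 20.0
to [524. 454.  44.] t [0.03 0.03 5.07] rz 0.01
```

```bash
python3 -m handwheel '[[[0.3,0.03,0.02,1.3,0,0,0],[0.3,0.03,0.02,2.6,0,0,0],[0.3,0.03,0.02,3.9,0,0,0],[0.3,0.03,0.02,4.7,0,0,0],[0.3,0.03,0.02,5.05,0,0,0],[0.3,0.03,0.02,5.05,0,0,0],[0.3,0.03,0.02,5.05,0,0,0],[0.75,0.03,0.02,5.05,0,0,0],[0.75,0.03,0.02,5.05,0,0,0],[0.75,0.03,0.02,5.05,0,0,0],[0.75,0.03,0.02,5.05,0,0,0],[0.75,0.03,0.02,3.8,0,0,0],[0.75,-1,0.02,2.5,0,0,0],[0.75,-2.2,0.02,1.2,0,0,0],[0.75,-3.5,0.02,0,0,0,0],[1,-4.7,0.02,-1,0,0,0],[1,-5,0.02,-2,0,0,0],[1,-5,0.02,-2,0,0,0],[1,-5,0.02,-2,0,0,0]]]'
python3 - <<'E'
from h import *
im,c=grab('wrist','w7.png');np.savez('w7.npz',K=c[0],D=c[1],W=c[2])
im,c=grab('top','t7.png')
E
```

```text
clock: 18.38
ee_pos: [527.1, 302.5, 264.3]
orientation: [0.002, 0.708, 0.706, 0.005]
contact_force: [-0.2, -0.1, 0.1]
width: 90.2
gripper_force: 0.0
```

View pics/w7.png

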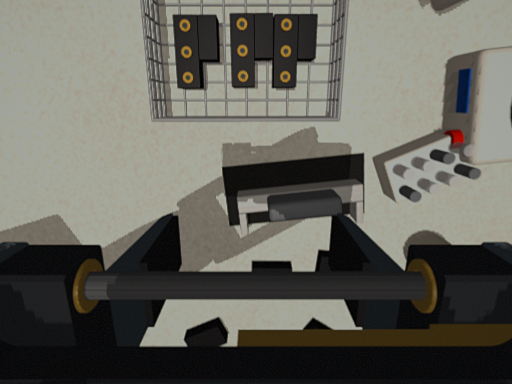

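All three rejects lie flat in the basket at (195,50), (250,50) and (293,50). The mat is at (223..363, 153..225), with the squeegee on it: dark grey handle at (268..341, 192..220), wings pointing down the picture (−y).

```bash
python3 - <<'E'
from h import *
im=cv2.imread('pics/w7.png');z=np.load('w7.npz');c=(z['K'],z['D'],z['W'])
t=cv2.imread('pics/t7.png');_,ct=grab('top')
for p in [(305,200),(305,213),(350,189),(240,195),(240,178),(245,225)]: print(p,im[p[1],p[0]])
g=im.max(2);m=((g>52)&(g<95)&(im.max(2)-im.min(2)<14)).astype(np.uint8)*255
m[:185]=0;m[225:]=0;m[:,:262]=0;m[:,345:]=0
m=cv2.morphologyEx(m,cv2.MORPH_OPEN,np.ones((5,5)))
k=max(cv2.findContours(m,0,1)[0],key=cv2.contourArea);r=cv2.minAreaRect(k);print(r,cast(c,cv2.boxPoints(r),76).round())
print('mat',cast(c,[(223,167),(363,153),(230,225)],0).round())
cv2.imwrite('pics/c7.png',np.hstack([cv2.resize(im[140:240,215:375],(480,300),interpolation=cv2.INTER_CUBIC),cv2.resize(t[150:218,200:248],(212,300),interpolation=cv2.INTER_CUBIC)]))
E
```

```text
(305, 200) [42 42 41]
(305, 213) [59 59 60]
(350, 189) [ 95 101 105]
(240, 195) [56 59 63]
(240, 178) [12 12 13]
(245, 225) [152 160 166]
((306.8279113769531, 208.69712829589844), (14.5136079788208, 67.36457061767578), 84.14398956298828) [[551. 263.]
 [631. 271.]
 [635. 253.]
 [553. 245.]]
mat [[486. 294.]
 [682. 313.]
 [494. 206.]]
```

View pics/c7.png

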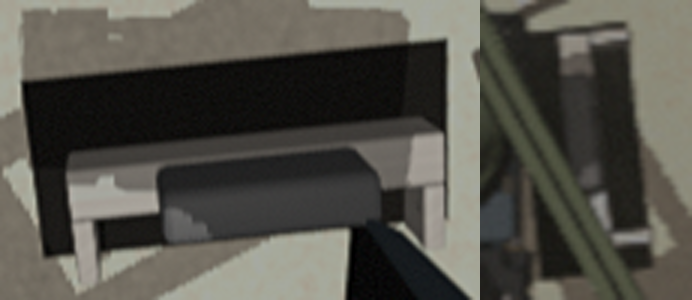

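```bash
python3 - <<'E'
from h import *
to(591,259,140,-84.3)
im=cv2.imread('pics/t7.png');_,c=grab('top')
print('bay',cast(c,np.array([(570,237),(664,241),(664,342),(569,337)])*.64,35).round().tolist())
E
python3 -m handwheel '[[[1,-1.4,2,1,0,0,1],[1,-1.4,2,2,0,0,2],[1,-1.4,2,3,0,0,3],[1,-1.4,2,4,0,0,4],[1,-1.4,2,4.1,0,0,5],[1,-1.4,2,4.1,0,0,6],[1,-1.4,2,4.1,0,0,7],[1,-1.4,2,4.1,0,0,8],[1,-1.4,2,4.1,0,0,9],[1,-1.4,2,4.1,0,0,10],[1,-1.4,2,4.1,0,0,11],[1,-1.4,2,4.1,0,0,12],[1,-1.4,2,4.1,0,0,13],[1,-1.4,2,4.1,0,0,14.05],[1,-1.4,2,4.1,0,0,14.05],[1,-1.4,2,4.1,0,0,14.05],[1,-1.4,2,4.1,0,0,14.05]]]'
python3 - <<'E'
from h import *
to(591,259,43,-84.3)
im,c=grab('wrist','w8.png');im,c=grab('top','t8.png')
E
```

```text
to [591 259 140] t [-1.51  2.22  3.9 ] rz 14.05
bay [[685.0, -236.0], [672.0, -444.0], [449.0, -427.0], [463.0, -222.0]]
clock: 20.0
ee_pos: [584.4, 262.4, 133.4]
orientation: [0.0, 0.999, 0.051, -0.001]
contact_force: [0.3, 0.5, 0.2]
width: 90.9
gripper_force: 0.0
to [591 259  43] t [0.21 0.13 3.01] rz 0.03
```

View pics/w8.png

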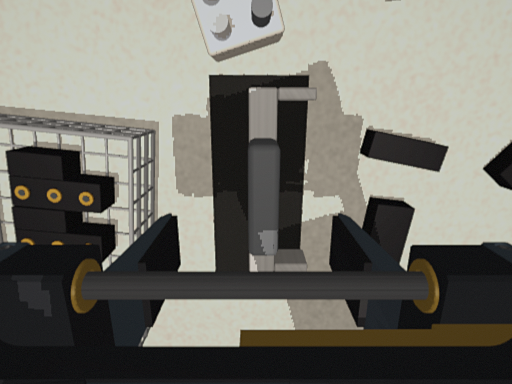

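The wrist view is straight above the squeegee: handle top at columns 249..279, rows 138..257, wings pointing right (−y). Offcuts are at (403,150) and (388,228).

```bash
python3 - <<'E'
from h import *
s,M=base();m=imaging.camera_model('wrist');T=np.eye(4);T[:3,:3]=M;T[:3,3]=s
c=(np.array(m['K']),np.array(m['distortion']),T@np.array(m['T_tool_cam']))
print(cast(c,[(249,145),(279,145),(249,252),(279,252)],76).round(1).tolist())
print('mat',cast(c,[(209,76),(309,76)],0).round().tolist())
z=np.load('w7.npz');c7=(z['K'],z['D'],z['W'])
print(tri([c7,c],[(267,206),(264,256)]),tri([c7,c],[(340,198),(264,140)]))
E
```

```text
[[634.7, 271.0], [636.8, 249.7], [550.6, 262.8], [553.0, 239.2]]
mat [[682.0, 313.0], [691.0, 223.0]]
[543.76267987 253.23003218  63.22046308] [637.73514687 261.70538177  52.22627526]
```

```bash
python3 - <<'E'
from h import *
to(592.5,256.5,43,-84)
E
python3 -m handwheel '[[[1,0.27,0.2,0.5,0,0,0],[1,0.27,0.2,1.4,0,0,0],[1,0.27,0.2,2.3,0,0,0],[1,0.27,0.2,2.8,0,0,0],[1,0.27,0.2,3,0,0,0],[1,0.27,0.2,3,0,0,0],[1,0.27,0.2,3,0,0,0],[1,0.27,0.2,3,0,0,0]]]'
python3 -m handwheel '[[[0.1,0,0,0,0,0,0],[0.1,0,0,0,0,0,0],[0.1,0,0,0,0,0,0],[0.1,0,0,0,0,0,0],[0.1,0,0,0,0,0,0],[0.1,0,0,0,0,0,0],[0.1,0,0,0,0,0,0],[0.1,0,0,0,0,0,0],[0.1,0,0,0,0,0,0],[0.1,0,0,0,0,0,0],[0.1,0,0,0,0,0,0],[0.1,0,0,0,0,0,0],[0.1,0,0,0,0,0,0],[0.1,0,0,0,0,0,0]]]' 45
python3 - <<'E'
from h import *
to(592.5,256.5,46.5)
E
```

```text
to [592. 256.  43.] t [0.24 0.22 3.03] rz -0.03
clock: 20.77
ee_pos: [594.7, 257.2, 45.7]
orientation: [-0.0, 0.999, 0.05, 0.001]
contact_force: [0.7, -0.1, 0.7]
width: 91.4
gripper_force: 0.0
clock: 21.93
ee_pos: [593.6, 256.9, 44.5]
orientation: [-0.0, 0.999, 0.05, 0.0]
contact_force: [-0.4, 0.2, -0.5]
width: 23.6
gripper_force: 45.0
to [592. 256.  46.] t [-0.04  0.01 -0.07] rz None
```

```bash
python3 - <<'E'
from h import *
im,c=grab('top','t9.png');m=dark(im,60)
for b in blobs(c,m,24,900,3500):
    if 400<b[0][0]<700 and -220<b[0][1]<230: print(*b)
E
python3 -m handwheel '[[[0.1,0,0,-1,0,0,0],[0.1,0,0,-2,0,0,0],[0.1,0,0,-3,0,0,0],[0.1,0,0,-3.5,0,0,0],[0.1,0,0,-3.5,0,0,0],[0.1,0,0,-3.5,0,0,0]]]'
python3 - <<'E'
from h import *
im,c=grab('wrist','w10.png');print(get_state()['ee_pos'])
cv2.imwrite('pics/w10t9.png',np.hstack([im[:260,:],cv2.imread('pics/t9.png')[110:260,130:418][:, :]]) if 0 else np.vstack([im[:250],cv2.resize(cv2.imread('pics/t9.png')[120:270,150:406],(512,300))]))
for b in blobs(c,dark(im),24,800,25000): print(*b)
E
```

```text
[448.  15.] 25 [32. 56.] 1617 [294. 222.]
[549. 128.] 179 [31. 56.] 1548 [261. 193.]
[ 623. -122.] 99 [26. 62.] 1355 [332. 170.]
[639. 145.] 115 [79. 84.] 2201 [253. 170.]
[637.  11.] 145 [23. 62.] 1188 [294. 167.]
clock: 22.48
ee_pos: [593.4, 256.8, 149.4]
orientation: [-0.0, 0.999, 0.05, 0.0]
contact_force: [-0.3, -0.2, -3.9]
width: 23.6
gripper_force: 45.0
[592.56350541 256.48200793 148.00821798]
[636. 134.] 84 [23. 74.] 1627 [388. 157.]
[638.  25.] 146 [41. 53.] 1485 [497. 165.]
```

View pics/w10t9.png

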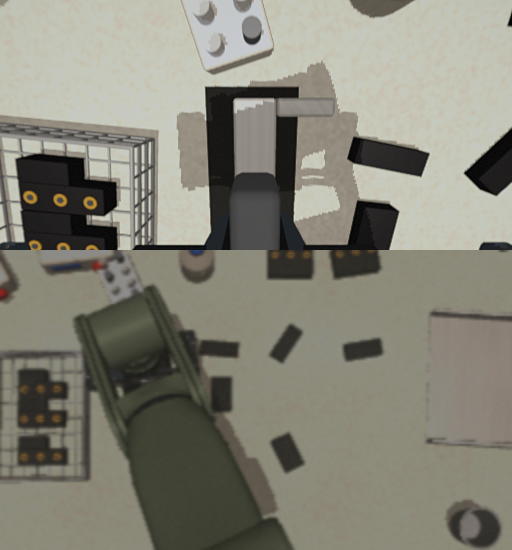

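```bash
python3 - <<'E'
from h import *
to(606,70,148,-90);to(606,70,80,-90)
E
```

```text
to [606  70 148] t [-0.17  6.23  0.01] rz 0.95
to [606  70  80] t [-0.17  6.23  2.27] rz 0.95
```

```bash
python3 -m handwheel '[[[0.1,-0.17,1,0,0,0,0.5],[0.1,-0.17,2,0,0,0,0.95],[0.1,-0.17,3,0,0,0,0.95],[0.1,-0.17,4,0,0,0,0.95],[0.1,-0.17,5,0,0,0,0.95],[0.1,-0.17,6.2,0,0,0,0.95],[0.1,-0.17,6.23,0.5,0,0,0.95],[0.1,-0.17,6.23,1.3,0,0,0.95],[0.1,-0.17,6.23,2.2,0,0,0.95],[0.1,-0.17,6.23,2.2,0,0,0.95],[0.1,-0.17,6.23,2.2,0,0,0.95]]]'
python3 - <<'E'
from h import *
im,c=grab('wrist','w11.png')
to(606,70,46.5,-90)
im,c=grab('top')
for b in blobs(c,dark(im,60),24,900,3500):
    if 400<b[0][0]<700 and -220<b[0][1]<230: print(*b)
E
cd .
```

```text
clock: 23.45
ee_pos: [604.8, 70.1, 80.5]
orientation: [0.0, 1.0, 0.0, -0.004]
contact_force: [0.8, -0.9, -2.6]
width: 23.9
gripper_force: 45.0
to [606.  70.  46.] t [-0.01  0.01  1.2 ] rz 0.0
[550. 126.] 179 [28. 52.] 1435 [261. 192.]
[ 623. -122.] 98 [26. 62.] 1379 [332. 170.]
```

View pics/w11.png

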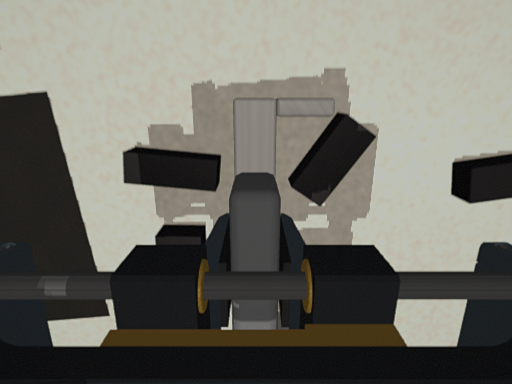

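The squeegee hangs level between offcut A (171,168) and offcut C (332,160), with its wings toward C. E is at (482,178).

```bash
python3 - <<'E'
from h import *
s,M=base();m=imaging.camera_model('wrist');T=np.eye(4);T[:3,:3]=M;T[:3,3]=s
c=(np.array(m['K']),np.array(m['distortion']),T@np.array(m['T_tool_cam']))
print(cast(c,[(221,160),(290,180),(320,205),(375,135),(342,113),(124,150)],24).round().tolist())
to(606,74,46.5)
E
```

```text
[[647.0, 95.0], [632.0, 44.0], [612.0, 21.0], [665.0, -15.0], [680.0, 9.0], [654.0, 165.0]]
to [606.  74.  46.] t [-0.05 -0.11  1.24] rz None
```

```bash
python3 -m handwheel '[[[0.1,0.37,0,0.5,0,0,0],[0.1,0.37,0,0.9,0,0,0],[0.1,0.37,0,1.2,0,0,0],[0.1,0.37,0,1.2,0,0,0],[0.1,0.37,0.4,1.2,0,0,0],[0.1,0.37,0.9,1.2,0,0,0],[0.1,0.37,1.4,1.2,0,0,0],[0.1,0.37,1.9,1.2,0,0,0],[0.1,0.37,2.4,1.2,0,0,0],[0.1,0.37,2.9,1.2,0,0,0],[0.1,0.37,3.4,1.2,0,0,0],[0.1,0.37,3.9,1.2,0,0,0],[0.1,0.37,4.4,1.2,0,0,0],[0.1,0.37,4.9,1.2,0,0,0],[0.1,0.37,5.2,1.2,0,0,0],[0.1,0.37,5.2,1.2,0,0,0],[0.1,0.37,5.2,1.2,0,0,0]]]'
python3 - <<'E'
from h import *
im,c=grab('wrist','w12.png');np.savez('w12.npz',K=c[0],D=c[1],W=c[2])
for b in blobs(c,dark(im),24,800,5000): print(*b)
to(590,-190,46)
E
```

```text
clock: 24.97
ee_pos: [618.2, -86.1, 47.4]
orientation: [-0.0, 1.0, -0.0, -0.0]
contact_force: [0.2, 1.0, -3.6]
width: 24.0
gripper_force: 45.0
to [ 590 -190   46] t [-0.94  3.48  0.04] rz None
```

View pics/w12.png

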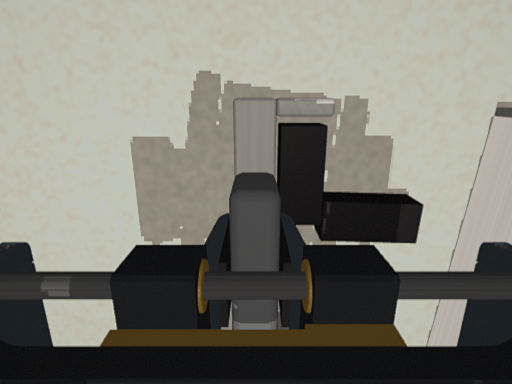

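C lies flush against the blade at (302,175), with E just ahead of it at (370,217). The bay mouth edge runs from (497,110) to (432,345).

```bash
python3 - <<'E'
from h import *
z=np.load('w12.npz');c=(z['K'],z['D'],z['W'])
print('wall',cast(c,[(497,104)],35).round().tolist(),'mouth',cast(c,[(491,120),(432,340)],0).round().tolist(),'E',cast(c,[(322,194),(420,203),(415,241)],24).round().tolist(),'C',cast(c,[(278,124),(325,124),(322,220)],24).round().tolist())
E
```

```text
wall [[697.0, -219.0]] mouth [[687.0, -243.0], [509.0, -233.0]] E [[643.0, -129.0], [637.0, -191.0], [610.0, -192.0]] C [[686.0, -100.0], [686.0, -128.0], [625.0, -130.0]]
```

```bash
python3 -m handwheel '[[[0.1,-0.17,0.4,0,0,0,0],[0.1,-0.35,0.9,0,0,0,0],[0.1,-0.52,1.4,0,0,0,0],[0.1,-0.7,1.9,0,0,0,0.1],[0.1,-0.85,2.4,0,0,0,0.2],[0.1,-1,2.9,0,0,0,0.4],[0.1,-1.1,3.4,0,0,0,0.58],[0.1,-1.13,3.9,0,0,0,0.58],[0.1,-1.16,4.4,0,0,0,0.58],[0.1,-1.2,4.9,0,0,0,0.58],[0.1,-1.23,5.4,0,0,0,0.58],[0.1,-1.26,5.9,0,0,0,0.58],[0.1,-1.29,6.4,0,0,0,0.58],[0.1,-1.32,6.8,0,0,0,0.58],[0.1,-1.32,6.8,0,0,0,0.58],[0.1,-1.32,6.8,0,0,0,0.58]]]'
python3 - <<'E'
from h import *
im,c=grab('wrist','w13.png');np.savez('w13.npz',K=c[0],D=c[1],W=c[2])
E
```

```text
clock: 26.35
ee_pos: [578.5, -290.3, 47.3]
orientation: [-0.0, 1.0, -0.031, -0.0]
contact_force: [-0.1, -0.1, -2.7]
width: 24.0
gripper_force: 45.0
```

View pics/w13.png

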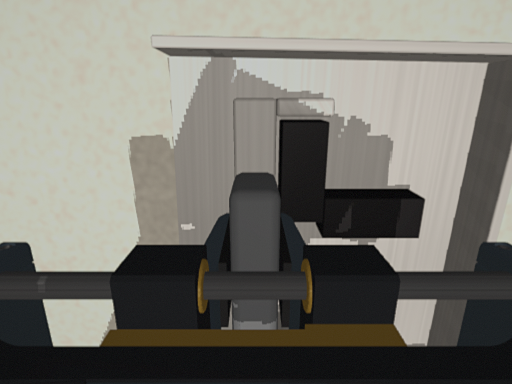

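C and E are both in the bay. The blade is inside, the +x wall runs along row 45, the back wall base is near column 485, and there is room ahead.

```bash
python3 - <<'E'
from h import *
z=np.load('w13.npz');c=(z['K'],z['D'],z['W'])
print('wall top in',cast(c,[(165,53),(500,55)],35).round().tolist(),'wall outer top',cast(c,[(153,37),(500,42)],35).round().tolist(),'wing',cast(c,[(334,98),(234,98)],34).round().tolist(),'mouth',cast(c,[(171,60),(180,240)],0).round().tolist(),'back',cast(c,[(486,62),(447,230)],0).round().tolist(),'E',cast(c,[(422,200)],24).round().tolist())
to(576,-335,46)
E
```

```text
wall top in [[686.0, -250.0], [674.0, -425.0]] wall outer top [[694.0, -245.0], [681.0, -424.0]] wing [[658.0, -339.0], [661.0, -284.0]] mouth [[687.0, -245.0], [564.0, -234.0]] back [[674.0, -443.0], [559.0, -431.0]] E [[593.0, -398.0]]
to [ 576 -335   46] t [0.01 1.52 0.04] rz None
```

```bash
python3 -m handwheel '[[[0.1,0,0.4,0.03,0,0,0],[0.1,0,0.8,0.03,0,0,0],[0.1,0,1.15,0.03,0,0,0],[0.1,0,1.15,0.03,0,0,0],[0.1,0,1.15,0.03,0,0,0],[0.1,0,0.6,0.03,0,0,0],[0.1,0,0.6,0.03,0,0,0],[0.1,0,0.6,-1.3,0,0,0],[0.1,0,0.6,-2.6,0,0,0],[0.1,0,0.6,-2.6,0,0,0],[0.1,0,0.6,-2.6,0,0,0]]]'
python3 - <<'E'
from h import *
im,c=grab('wrist','w14.png')
im,c=grab('top','t14.png')
for b in blobs(c,dark(im,60),24,900,3500):
    if 400<b[0][0]<700 and -440<b[0][1]<230: print(*b)
to(592,220,125,-90)
E
```

```text
clock: 27.32
ee_pos: [579.2, -307.6, 128.6]
orientation: [0.001, 1.0, -0.03, 0.003]
contact_force: [0.2, 0.5, -3.7]
width: 23.9
gripper_force: 45.0
[447.  15.] 25 [29. 55.] 1401 [294. 222.]
[550. 126.] 179 [28. 52.] 1388 [261. 192.]
[629. 126.] 89 [21. 59.] 1057 [260. 170.]
to [592 220 125] t [-5.400e-01 -1.755e+01  1.000e-02] rz -0.57
```

```bash
python3 -m handwheel '[[[0.1,0,-1.3,0,0,0,0],[0.1,0,-2.6,0,0,0,-0.57],[0.1,-0.1,-3.9,0,0,0,-0.57],[0.1,-0.2,-5.2,0,0,0,-0.57],[0.1,-0.3,-6.5,0,0,0,-0.57],[0.1,-0.4,-7.8,0,0,0,-0.57],[0.1,-0.5,-9.1,0,0,0,-0.57],[0.1,-0.54,-10.4,0,0,0,-0.57],[0.1,-0.54,-11.7,0,0,0,-0.57],[0.1,-0.54,-13,0,0,0,-0.57],[0.1,-0.54,-14.3,0,0,0,-0.57],[0.1,-0.54,-15.6,0,0,0,-0.57],[0.1,-0.54,-16.6,0,0,0,-0.57],[0.1,-0.54,-17.5,0,0,0,-0.57],[0.1,-0.54,-17.5,1,0,0,-0.57],[0.1,-0.54,-17.5,1.4,0,0,-0.57],[0.1,-0.54,-17.5,1.4,0,0,-0.57],[0.1,-0.54,-17.5,1.4,0,0,-0.57]]]'
python3 - <<'E'
from h import *
im,c=grab('wrist','w15.png');to(592,220,46.5,-90)
for b in blobs(c,dark(im),24,500,5000): print(*b)
E
```

```text
clock: 28.92
ee_pos: [591.6, 217.1, 81.2]
orientation: [0.001, 1.0, -0.0, -0.002]
contact_force: [-0.0, -0.2, -2.7]
width: 23.9
gripper_force: 45.0
to [592. 220.  46.] t [-0.02 -0.09  1.21] rz -0.01
[636. 133.] 84 [24. 72.] 1657 [371. 152.]
```

```bash
python3 -m handwheel '[[[0.1,0,0,0.6,0,0,0],[0.1,0,0,1.2,0,0,0],[0.1,0,0,1.2,0,0,0],[0.1,0,0,1.2,0,0,0],[0.1,0,0.5,1.2,0,0,0],[0.1,0,1,1.2,0,0,0],[0.1,0,1.5,1.2,0,0,0],[0.1,0,2,1.2,0,0,0],[0.1,0,2.5,1.2,0,0,0],[0.1,0,3,1.2,0,0,0],[0.1,0,3.5,1.2,0,0,0],[0.1,0,4,1.2,0,0,0],[0.1,0,4.5,1.2,0,0,0],[0.1,0,5,1.2,0,0,0],[0.1,0,5.5,1.2,0,0,0],[0.1,0,6,1.2,0,0,0],[0.1,0,6.5,1.2,0,0,0],[0.1,0,7,1.2,0,0,0],[0.1,0,7,1.2,0,0,0],[0.1,0,7,1.2,0,0,0]]]'
python3 - <<'E'
from h import *
im,c=grab('wrist','w16.png');
for b in blobs(c,dark(im),24,500,5000): print(*b)
im,c=grab('top','t16.png')
for b in blobs(c,dark(im,60),24,500,3500):
    if 400<b[0][0]<700 and -440<b[0][1]<230: print(*b)
E
```

```text
clock: 30.63
ee_pos: [592.8, 6.3, 47.4]
orientation: [-0.0, 1.0, -0.001, -0.0]
contact_force: [-0.1, 0.1, -2.9]
width: 23.9
gripper_force: 45.0
[638. -44.] 90 [26. 69.] 1694 [336. 161.]
```

```bash
python3 -m handwheel '[[[0.1,0,0.5,0,0,0,0],[0.1,0,1,0,0,0,0],[0.1,0,1.5,0,0,0,0],[0.1,0,2,0,0,0,0],[0.1,-0.1,2.5,0,0,0,0],[0.1,-0.2,3,0,0,0,0],[0.1,-0.35,3.5,0,0,0,0.1],[0.1,-0.5,4,0,0,0,0.2],[0.1,-0.65,4.5,0,0,0,0.3],[0.1,-0.75,5,0,0,0,0.4],[0.1,-0.85,5.5,0,0,0,0.5],[0.1,-0.9,6,0,0,0,0.62],[0.1,-0.93,6.5,0,0,0,0.62],[0.1,-0.96,7,0,0,0,0.62],[0.1,-0.99,7.5,0,0,0,0.62],[0.1,-1.02,8,0,0,0,0.62],[0.1,-1.02,8,0,0,0,0.62],[0.1,-1.02,8,0,0,0,0.62]]]'
python3 - <<'E'
from h import *
im,c=grab('wrist','w17.png');np.savez('w17.npz',K=c[0],D=c[1],W=c[2])
imt,ct=grab('top','t17.png')
cv2.imwrite('pics/v17.png',np.vstack([im[:250],cv2.resize(imt[130:240,300:450],(512,340))]))
E
```

```text
clock: 32.23
ee_pos: [562.2, -233.5, 47.4]
orientation: [-0.0, 0.999, -0.034, 0.0]
contact_force: [1.0, -0.5, -2.8]
width: 23.7
gripper_force: 45.0
```

View pics/v17.png

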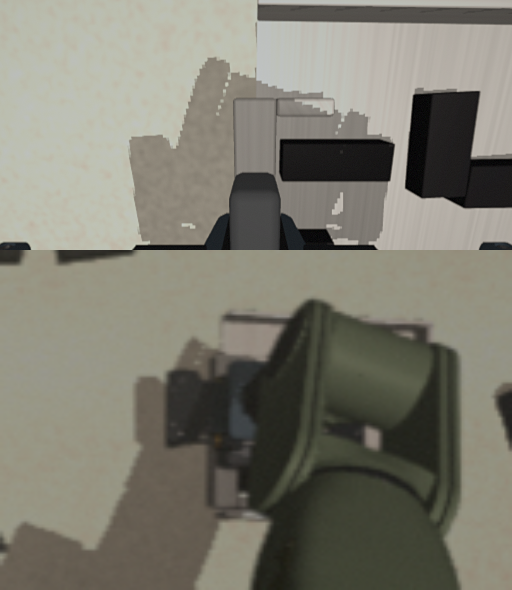

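A is ahead of the blade at (336,160), B at (320,235), and C and E sit deeper at (442,145) and (490,183). The free way ahead is limited by C, so I'll push gently.

```bash
python3 -m handwheel '[[[0.1,0,0.3,0,0,0,0],[0.1,0,0.6,0,0,0,0],[0.1,0,0.8,0,0,0,0],[0.1,0,1.0,0,0,0,0],[0.1,0,1.15,0,0,0,0],[0.1,0,1.3,0,0,0,0],[0.1,0,1.3,0,0,0,0],[0.1,0,1.3,0,0,0,0]]]'
python3 - <<'E'
from h import *
im,c=grab('wrist','w18.png');np.savez('w18.npz',K=c[0],D=c[1],W=c[2])
cv2.imwrite('pics/v18.png',im[:300])
E
```

```text
clock: 33.0
ee_pos: [560.1, -263.3, 47.7]
orientation: [-0.007, 0.999, -0.033, -0.001]
contact_force: [4.0, 24.8, 3.7]
width: 24.1
gripper_force: 45.1
```

View pics/v18.png

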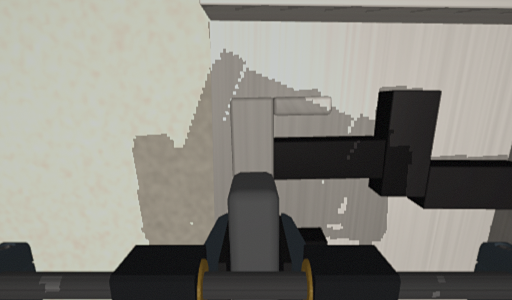

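```bash
python3 -m handwheel '[[[0.1,0,-0.3,0,0,0,0],[0.1,0,-0.6,0,0,0,0],[0.1,0,-0.6,0,0,0,0],[0.1,0,-0.6,-1.3,0,0,0],[0.1,0,-0.6,-2.6,0,0,0],[0.1,0,-0.6,-2.6,0,0,0],[0.1,0,-0.6,-2.6,0,0,0]]]'
python3 - <<'E'
from h import *
im,c=grab('wrist','w19.png')
im,c=grab('top','t19.png')
for b in blobs(c,dark(im,60),24,900,3500):
    if 400<b[0][0]<700 and -440<b[0][1]<230: print(*b)
to(470,90,124,-90)
E
```

```text
clock: 33.63
ee_pos: [562.3, -255.3, 128.2]
orientation: [0.002, 0.999, -0.033, 0.003]
contact_force: [-0.0, -0.3, -3.7]
width: 23.9
gripper_force: 45.0
[447.  16.] 25 [31. 55.] 1425 [294. 222.]
to [470  90 124] t [ -3.75 -11.24   0.03] rz -0.63
```

View pics/w19.png

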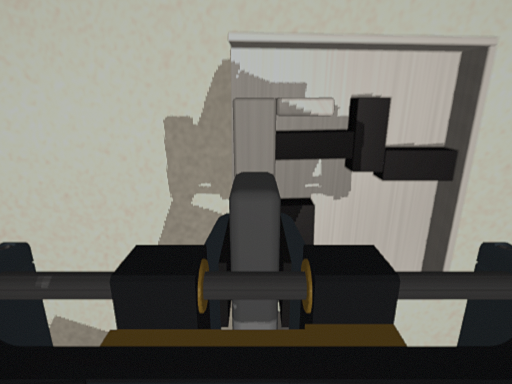

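The chain A–C–E runs from the blade (276,145) to the back wall (455,163), all inside the bay. B is at (297,215). D is unchanged on the bench at (447,16) mm.

```bash
python3 -m handwheel '[[[0.1,-0.4,-1.2,0,0,0,0],[0.1,-0.8,-2.4,0,0,0,-0.3],[0.1,-1.2,-3.6,0,0,0,-0.6],[0.1,-1.6,-4.8,0,0,0,-0.63],[0.1,-2,-6,0,0,0,-0.63],[0.1,-2.4,-7.2,0,0,0,-0.63],[0.1,-2.8,-8.4,0,0,0,-0.63],[0.1,-3.2,-9.6,0,0,0,-0.63],[0.1,-3.75,-10.8,0,0,0,-0.63],[0.1,-3.75,-11.24,0.5,0,0,-0.63],[0.1,-3.75,-11.24,1.4,0,0,-0.63],[0.1,-3.75,-11.24,1.4,0,0,-0.63],[0.1,-3.75,-11.24,1.4,0,0,-0.63],[0.1,-3.75,-11.24,1.4,0,0,-0.63]]]'
python3 - <<'E'
from h import *
im,c=grab('wrist','w20.png');to(470,90,46.5,-90)
imt,ct=grab('top','t20.png')
cv2.imwrite('pics/v20.png',np.vstack([im[:250],cv2.resize(imt[130:240,300:450],(512,340))]))
for n,i,k in(('w',im,c),('t',imt,ct)):
  for b in blobs(k,dark(i,60),24,700,3500):
    if 400<b[0][0]<690 and -440<b[0][1]<230: print(n,*b)
E
```

```text
clock: 34.9
ee_pos: [470.7, 89.8, 83.4]
orientation: [0.0, 1.0, -0.0, -0.001]
contact_force: [1.8, 0.1, -2.2]
width: 23.7
gripper_force: 45.0
to [470.  90.  46.] t [-0.05 -0.01  1.25] rz -0.01
t [482. 157.] 10 [46. 82.] 2758 [253. 214.]
t [ 517. -291.] 179 [39. 55.] 1930 [383. 200.]
```

View pics/v20.png

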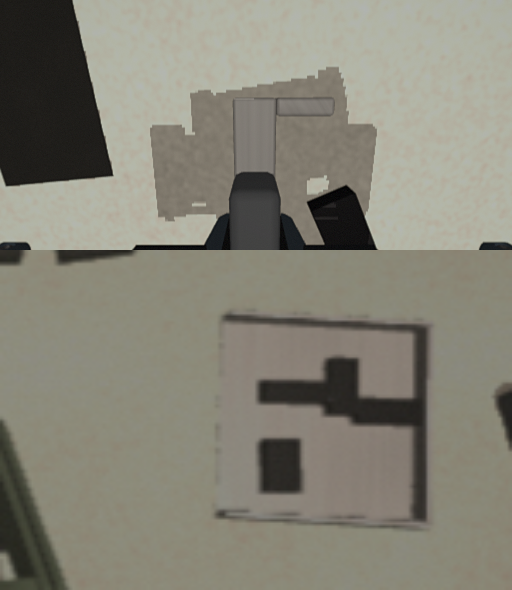

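```bash
python3 -m handwheel '[[[0.1,0,0,0.6,0,0,0],[0.1,0,0,1.22,0,0,0],[0.1,0,0,1.22,0,0,0],[0.1,0,0,1.22,0,0,0],[0.1,0,0.5,1.22,0,0,0],[0.1,0,1,1.22,0,0,0],[0.1,0,1.5,1.22,0,0,0],[0.1,0,2,1.22,0,0,0],[0.1,0,2.5,1.22,0,0,0],[0.1,0,3,1.22,0,0,0],[0.1,0,3.5,1.22,0,0,0],[0.1,0.2,4,1.22,0,0,0],[0.1,0.5,4.5,1.22,0,0,0],[0.1,0.8,5,1.22,0,0,0],[0.1,1.1,5.5,1.22,0,0,0],[0.1,1.4,6,1.22,0,0,0],[0.1,1.7,6.5,1.22,0,0,0],[0.1,2,7,1.22,0,0,0],[0.1,2,7,1.22,0,0,0],[0.1,2,7,1.22,0,0,0]]]'
python3 - <<'E'
from h import *
im,c=grab('wrist','w21.png');to(554,-180,46.5,-93.7)
imt,ct=grab('top','t21.png')
cv2.imwrite('pics/v21.png',np.vstack([im[:250],cv2.resize(imt[130:240,270:420],(512,340))]))
E
```

```text
clock: 36.67
ee_pos: [531.7, -120.5, 48.2]
orientation: [0.0, 1.0, -0.001, 0.001]
contact_force: [-0.4, -0.2, -2.4]
width: 23.7
gripper_force: 45.0
to [ 554. -180.   46.] t [0.77 2.01 0.05] rz 0.61
```

View pics/v21.png

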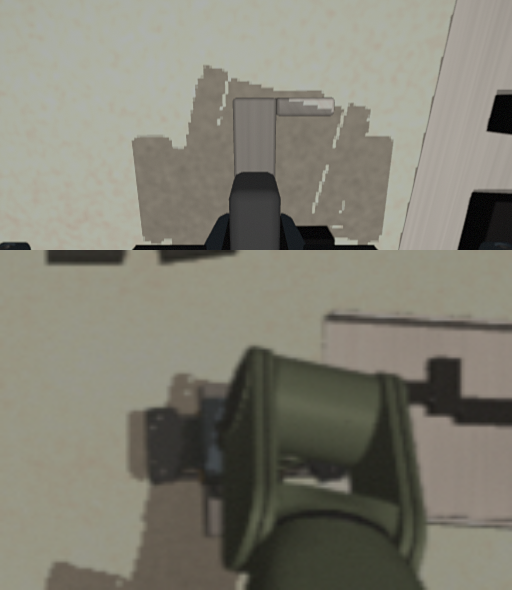

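I've now viewed 18 pictures, over the limit of 14. I'll view no more and check the rest by numbers only.

```bash
python3 -m handwheel '[[[0.1,0.2,0.5,0.03,0,0,0.1],[0.1,0.4,1,0.03,0,0,0.3],[0.1,0.6,1.5,0.03,0,0,0.5],[0.1,0.75,2,0.03,0,0,0.61],[0.1,0.72,2.5,0.03,0,0,0.61],[0.1,0.69,3,0.03,0,0,0.61],[0.1,0.66,3.5,0.03,0,0,0.61],[0.1,0.64,4,0.03,0,0,0.61],[0.1,0.63,4.3,0.03,0,0,0.61],[0.1,0.62,4.5,0.03,0,0,0.61],[0.1,0.62,4.65,0.03,0,0,0.61],[0.1,0.62,4.65,0.03,0,0,0.61],[0.1,0.62,4.65,0.03,0,0,0.61]]]'
python3 - <<'E'
from h import *
im,c=grab('wrist','w22.png');print(get_state()['ee_pos'])
for b in blobs(c,dark(im,60),24,300,6000): print(*b)
E
```

```text
clock: 37.85
ee_pos: [565.0, -247.6, 50.2]
orientation: [-0.012, 0.999, -0.046, 0.016]
contact_force: [33.4, 42.8, 1.0]
width: 44.8
gripper_force: 74.1
[ 565.06391915 -247.61553829   50.0708502 ]
```

```bash
python3 -m handwheel '[[[0.1,0.2,-0.4,0,0,0,0],[0.1,0.4,-0.8,0,0,0,0],[0.1,0.4,-1.2,0,0,0,0],[0.1,0.4,-1.2,0,0,0,0],[0.1,0.4,-1.2,0,0,0,0],[0.1,0.4,-1.2,0,0,0,0]]]'
python3 - <<'E'
from h import *
im,c=grab('wrist','w23.png');im,c=grab('top','t23.png')
s=get_state();print(s['ee_pos'],s['width'],s['contact_force'],s['moment'])
E
```

```text
clock: 38.4
ee_pos: [565.9, -219.7, 46.4]
orientation: [-0.005, 0.999, -0.037, 0.002]
contact_force: [5.5, 15.2, 0.9]
width: 34.1
gripper_force: 43.6
[ 565.88739945 -219.75937398   46.48021377] 33.949646598244904 [ 4.06575082 16.73749119  1.45545395] [ 3.16651065 -0.83585337 -1.45936064]
```

```bash
cat > sq.py <<'E'
from h import *
def handle(im):
    g=im.max(2).astype(int);m=((g>50)&(g<92)&(g-im.min(2)<14)).astype(np.uint8)*255
    m[:120]=0;m[268:]=0;m[:,:150]=0;m[:,360:]=0
    m=cv2.morphologyEx(m,cv2.MORPH_OPEN,np.ones((7,7)))
    return max(cv2.findContours(m,0,1)[0],key=cv2.contourArea)
if __name__=='__main__':
    import sys
    for f in sys.argv[1:]:
        im=cv2.imread('pics/'+f);k=handle(im);a=cv2.approxPolyDP(k,4,True).reshape(-1,2)
        print(f,cv2.contourArea(k),cv2.minAreaRect(k),a.tolist())
        print(' row vals',[(r,[int(v) for v in im[r,200:340:7].max(1)]) for r in (100,130,160,185,200)])
E
python3 sq.py w21.png w22.png w23.png
```

```text
w21.png 3344.5 ((254.0, 229.5), (75.0, 46.0), 90.0) [[233, 194], [233, 267], [276, 267], [277, 196]]
 row vals [(100, [125, 126, 122, 125, 127, 112, 116, 117, 119, 118, 117, 88, 117, 165, 168, 169, 170, 166, 169, 146]), (130, [127, 129, 130, 129, 128, 108, 122, 121, 125, 124, 121, 127, 128, 126, 129, 122, 127, 126, 124, 129]), (160, [124, 124, 127, 125, 125, 99, 121, 120, 122, 121, 121, 124, 127, 128, 128, 128, 130, 125, 127, 127]), (185, [129, 124, 124, 124, 120, 36, 38, 38, 36, 39, 39, 113, 127, 126, 124, 128, 126, 175, 127, 127]), (200, [123, 122, 128, 125, 117, 58, 62, 62, 62, 63, 63, 55, 128, 121, 125, 128, 123, 127, 124, 129])]
w22.png 2947.5 ((272.21832275390625, 244.4353485107422), (47.657955169677734, 79.41345977783203), 32.90524673461914) [[308, 221], [272, 205], [234, 267], [283, 267], [308, 233]]
 row vals [(100, [199, 200, 145, 142, 142, 147, 147, 146, 146, 147, 144, 139, 191, 200, 201, 200, 200, 200, 201, 200]), (130, [199, 146, 147, 142, 150, 144, 147, 146, 145, 148, 145, 143, 82, 85, 136, 138, 135, 123, 144, 145]), (160, [147, 150, 149, 148, 145, 144, 144, 144, 143, 1
[... 263 characters left out ...]
g 3275.5 ((267.9449768066406, 236.69129943847656), (49.27005386352539, 79.24488067626953), 18.778032302856445) [[301, 209], [259, 196], [234, 267], [280, 267]]
 row vals [(100, [139, 140, 141, 144, 141, 145, 139, 140, 140, 135, 135, 136, 143, 142, 138, 139, 198, 193, 192, 192]), (130, [141, 142, 140, 138, 143, 137, 146, 139, 141, 143, 108, 140, 137, 140, 134, 135, 118, 133, 131, 132]), (160, [141, 146, 140, 140, 144, 142, 140, 144, 74, 141, 138, 137, 134, 134, 132, 136, 136, 134, 136, 135]), (185, [147, 143, 141, 140, 138, 147, 145, 77, 44, 44, 43, 45, 42, 123, 135, 135, 135, 134, 131, 134]), (200, [141, 139, 143, 142, 146, 148, 89, 42, 53, 67, 64, 56, 49, 45, 119, 135, 130, 134, 131, 133])]
```

```bash
python3 -m handwheel '[[[0.1,0.1,-0.4,0,0,0,0],[0.1,0.2,-0.8,0,0,0,0],[0.1,0.3,-1.2,0,0,0,0],[0.1,0.3,-1.6,0,0,0,0],[0.1,0.3,-1.6,0,0,0,0],[0.1,0.3,-1.6,0,0,0,0],[0.1,0.3,-1.6,0,0,0,0]]]'
python3 - <<'E'
from h import *
im,c=grab('wrist','w24.png');im,c=grab('top','t24.png')
s=get_state();print(s['ee_pos'],s['width'],s['contact_force'])
for b in blobs(c,dark(im,60),24,400,7000):
    if 400<b[0][0]<700 and -440<b[0][1]<0: print(*b)
E
python3 sq.py w24.png|head -1
```

```text
clock: 39.08
ee_pos: [575.7, -177.0, 46.0]
orientation: [0.0, 0.999, -0.032, 0.0]
contact_force: [0.3, -0.6, -1.5]
width: 24.0
gripper_force: 45.0
[ 575.65269415 -177.23376135   46.03881619] 23.976905907587064 [-0.48460702  0.10074479 -3.00314809]
[ 545. -417.] 176 [ 38. 178.] 1426 [422. 191.]
[ 604. -322.] 176 [117. 144.] 4867 [394. 179.]
w24.png 3329.0 ((254.5, 230.5), (73.0, 47.0), 90.0) [[233, 196], [232, 267], [277, 267], [276, 196]]
```

```bash
python3 -m handwheel '[[[0.1,0,0,-1.2,0,0,0],[0.1,0,-1,-2.4,0,0,0],[0.1,0,-2.3,-2.7,0,0,0],[0.1,0,-3.6,-2.7,0,0,0],[0.1,0,-4.9,-2.7,0,0,0],[0.1,0,-6.2,-2.7,0,0,0],[0.1,0,-7.5,-2.7,0,0,0],[0.1,0,-7.5,-2.7,0,0,0],[0.1,0,-7.5,-2.7,0,0,0],[0.1,0,-7.5,-2.7,0,0,0]]]'
python3 - <<'E'
from h import *
im,c=grab('top','t25.png');print(get_state()['ee_pos'])
m=dark(im,60)
for k in cv2.findContours(m,cv2.RETR_EXTERNAL,cv2.CHAIN_APPROX_NONE)[0]:
    if len(k)<14: continue
    w=cast(c,k.reshape(-1,2),24).astype(np.float32)
    x,y=w.mean(0)
    if 400<x<700 and -450<y<-60:
        print(np.round([x,y]),int(cv2.contourArea(w)),cv2.approxPolyDP(w.reshape(-1,1,2),7,True).reshape(-1,2).round().astype(int).tolist())
E
```

```text
clock: 40.02
ee_pos: [589.9, 47.4, 126.9]
orientation: [0.0, 0.999, -0.032, -0.0]
contact_force: [0.5, -0.5, -2.4]
width: 23.6
gripper_force: 45.0
[589.91670704  46.79715993 126.9029975 ]
[ 549. -355.] 9192 [[640, -443], [584, -428], [581, -376], [627, -369], [624, -341], [596, -342], [565, -278], [538, -273], [549, -243], [497, -219], [486, -250], [524, -269], [486, -274], [485, -308], [540, -311], [544, -284], [575, -334], [560, -368], [559, -430], [456, -429]]
```

```bash
python3 - <<'E'
from h import *
to(567,-145,126);to(567,-145,46.3,-93.7)
E
```

```text
to [ 567 -145  126] t [-0.35  6.43  0.03] rz None
to [ 567. -145.   46.] t [-0.35  6.43  2.69] rz 0.0
```

```bash
python3 -m handwheel '[[[0.1,-0.1,1.2,0,0,0,0],[0.1,-0.2,2.4,0,0,0,0],[0.1,-0.3,3.6,0,0,0,0],[0.1,-0.35,4.8,0,0,0,0],[0.1,-0.35,6,0,0,0,0],[0.1,-0.35,6.43,0.8,0,0,0],[0.1,-0.35,6.43,2,0,0,0],[0.1,-0.35,6.43,2.69,0,0,0],[0.1,-0.35,6.43,2.69,0,0,0],[0.1,-0.35,6.43,2.69,0,0,0],[0.1,-0.35,6.43,2.69,0,0,0],[0.1,-0.35,6.43,2.69,0,0,0]]]'
python3 - <<'E'
from h import *
to(566.6,-150,46.3,-93.7);to(563,-206,46.3);to(560,-250,46.3)
E
```

```text
clock: 41.07
ee_pos: [567.4, -144.6, 46.9]
orientation: [0.0, 0.999, -0.032, 0.001]
contact_force: [-0.0, -0.0, -3.2]
width: 23.9
gripper_force: 45.0
to [ 567. -150.   46.] t [-0.02  0.18  0.02] rz -0.0
to [ 563. -206.   46.] t [-0.01  2.05  0.02] rz None
to [ 560. -250.   46.] t [-0.02  3.52  0.02] rz None
```

Moving along tool y follows the bay axis exactly. I'll take small pushes and check the force after each.

```bash
python3 -m handwheel '[[[0.1,0,0.4,0,0,0,0],[0.1,0,0.8,0,0,0,0],[0.1,0,1.2,0,0,0,0],[0.1,0,1.6,0,0,0,0],[0.1,0,1.9,0,0,0,0],[0.1,0,2.2,0,0,0,0],[0.1,0,2.2,0,0,0,0]]]'
python3 -m handwheel '[[[0.1,0,0.3,0,0,0,0],[0.1,0,0.6,0,0,0,0],[0.1,0,0.9,0,0,0,0],[0.1,0,0.9,0,0,0,0]]]'
```

```text
clock: 41.65
ee_pos: [563.0, -212.0, 46.3]
orientation: [0.0, 0.999, -0.033, 0.0]
contact_force: [-1.0, -0.9, -2.7]
width: 23.6
gripper_force: 45.0
clock: 41.98
ee_pos: [561.4, -238.5, 46.3]
orientation: [0.0, 0.999, -0.032, 0.0]
contact_force: [1.2, -0.2, -2.7]
width: 24.0
gripper_force: 45.0
```

```bash
python3 -m handwheel '[[[0.1,0,0.3,0,0,0,0],[0.1,0,0.5,0,0,0,0],[0.1,0,0.7,0,0,0,0],[0.1,0,0.7,0,0,0,0]]]'
python3 -m handwheel '[[[0.1,0,0.3,0,0,0,0],[0.1,0,0.5,0,0,0,0],[0.1,0,0.5,0,0,0,0]]]'
```

```text
clock: 42.32
ee_pos: [560.1, -259.0, 46.3]
orientation: [0.0, 0.999, -0.032, 0.0]
contact_force: [0.9, -0.2, -3.2]
width: 24.0
gripper_force: 45.0
clock: 42.57
ee_pos: [559.2, -274.2, 46.3]
orientation: [0.0, 0.999, -0.032, 0.0]
contact_force: [-0.5, 0.5, -2.8]
width: 23.9
gripper_force: 45.0
```

```bash
python3 -m handwheel '[[[0.1,0,0.3,0,0,0,0],[0.1,0,0.5,0,0,0,0],[0.1,0,0.5,0,0,0,0]]]'
python3 -m handwheel '[[[0.1,0,0.3,0,0,0,0],[0.1,0,0.4,0,0,0,0],[0.1,0,0.4,0,0,0,0]]]'
```

```text
clock: 42.82
ee_pos: [558.2, -289.2, 46.3]
orientation: [0.0, 0.999, -0.032, 0.0]
contact_force: [0.2, -0.1, -2.2]
width: 24.0
gripper_force: 45.0
clock: 43.07
ee_pos: [557.4, -300.6, 46.3]
orientation: [0.0, 0.999, -0.032, 0.0]
contact_force: [0.6, -0.2, -2.8]
width: 24.0
gripper_force: 45.0
```

```bash
python3 -m handwheel '[[[0.1,0,-0.3,0,0,0,0],[0.1,0,-0.6,0,0,0,0],[0.1,0,-0.6,-1,0,0,0],[0.1,0,-0.6,-2.2,0,0,0],[0.1,0,-1.2,-3,0,0,0],[0.1,0,-2.5,-3,0,0,0],[0.1,0,-3.8,-3,0,0,0],[0.1,0,-5.1,-3,0,0,0],[0.1,0,-6.4,-3,0,0,0],[0.1,0,-7.7,-3,0,0,0],[0.1,0,-9,-3,0,0,0],[0.1,0,-10.3,-3,0,0,0],[0.1,0,-11,-3,0,0,0],[0.1,0,-11,-3,0,0,0],[0.1,0,-11,-3,0,0,0]]]'
cat > chk.py <<'E'
from h import *
im,c=grab('top','tchk.png');print(get_state()['ee_pos'])
m=dark(im,60)
for k in cv2.findContours(m,cv2.RETR_EXTERNAL,cv2.CHAIN_APPROX_NONE)[0]:
    if len(k)<14: continue
    w=cast(c,k.reshape(-1,2),24).astype(np.float32)
    x,y=w.mean(0)
    if 400<x<850 and -450<y<300:
        print(np.round([x,y]),int(cv2.contourArea(w)),cv2.approxPolyDP(w.reshape(-1,1,2),7,True).reshape(-1,2).round().astype(int).tolist())
E
python3 chk.py
```

```text
clock: 44.32
ee_pos: [577.7, 31.8, 136.3]
orientation: [0.0, 1.0, -0.03, -0.0]
contact_force: [0.7, -0.6, -2.4]
width: 23.9
gripper_force: 45.0
[577.75025542  30.5389343  136.2901052 ]
[ 551. -384.] 9646 [[634, -352], [613, -343], [614, -319], [492, -308], [481, -380], [532, -383], [543, -336], [575, -341], [559, -430], [456, -429], [629, -442], [591, -436], [584, -418], [588, -377], [630, -379]]
[562.  56.] 5830 [[674, 54], [645, 62], [660, 82], [657, 103], [639, 96], [604, 108], [597, 97], [593, 108], [576, 108], [569, 98], [586, 73], [575, 50], [423, 30], [627, 41]]
[580. 254.] 15118 [[677, 221], [671, 301], [482, 285], [491, 206]]
[597. -73.] 7630 [[616, 10], [578, 8], [563, -12], [563, -33], [580, -40], [580, -54], [562, -74], [562, -95], [530, -104], [530, -128], [681, -107], [618, -90]]
[778.   1.] 2689 [[788, 37], [756, 38], [754, -36], [787, -37], [783, -27], [802, -20], [787, 5], [806, 4], [806, 19], [791, 15]]
[ 783. -113.] 2885 [[795, -154], [792, -140], [810, -137], [810, -126], [792, -126], [789, -111], [807, -102], [789, -97], [786, -83], [800, -77], [757, -78], [763, -152]]
[ 831. -409.] 2438 [[872, -353], [799, -373], [833, -489], [809, -398], [883, -375]]
```

```bash
python3 - <<'E'
from h import *
im=cv2.imread('pics/tchk.png');_,c=grab('top');m=dark(im,40)
for k in cv2.findContours(m,cv2.RETR_EXTERNAL,cv2.CHAIN_APPROX_NONE)[0]:
    w=cast(c,k.reshape(-1,2),0).astype(np.float32);x,y=w.mean(0)
    if 500<x<650 and 200<y<300 and len(k)>50: r=cv2.minAreaRect(w);print(r,cv2.boxPoints(r).round().tolist())
to(560,130,190,-84.4)
E
```

```text
to [560 130 190] t [-0.81 -3.3  -1.79] rz -1.54
```

```bash
python3 -m handwheel '[[[0.1,-0.3,-1.1,-0.6,0,0,-0.5],[0.1,-0.6,-2.2,-1.2,0,0,-1],[0.1,-0.8,-3.3,-1.8,0,0,-1.54],[0.1,-0.8,-3.3,-1.8,0,0,-1.54],[0.1,-0.8,-3.3,-1.8,0,0,-1.54],[0.1,-0.8,-3.3,-1.8,0,0,-1.54],[0.1,-0.8,-3.3,-1.8,0,0,-1.54]]]'
python3 - <<'E'
from h import *
for n in('wrist','top'):
    im,c=grab(n,'m_%s.png'%n);m=dark(im,60)
    for k in cv2.findContours(m,cv2.RETR_EXTERNAL,cv2.CHAIN_APPROX_NONE)[0]:
        w=cast(c,k.reshape(-1,2),0).astype(np.float32);x,y=w.mean(0)
        if 480<x<690 and 180<y<320 and len(k)>50: r=cv2.minAreaRect(w);print(n,r,cv2.approxPolyDP(k,4,True).reshape(-1,2).tolist(),cv2.approxPolyDP(w.reshape(-1,1,2),6,True).reshape(-1,2).round().tolist())
E
```

```text
clock: 45.0
ee_pos: [560.2, 128.3, 189.4]
orientation: [0.0, 0.999, 0.048, -0.001]
contact_force: [0.4, -1.0, -2.0]
width: 23.9
gripper_force: 45.0
wrist ((587.0673217773438, 258.00372314453125), (197.18946838378906, 89.05487823486328), 5.579840183258057) [[90, 43], [114, 219], [186, 220], [174, 43]] [[681.0, 311.0], [486.0, 292.0], [493.0, 205.0], [689.0, 224.0]]
top ((585.690185546875, 240.619140625), (195.9904327392578, 115.67788696289062), 5.3499674797058105) [[233, 157], [210, 159], [215, 213], [239, 210], [237, 195], [245, 187]] [[682.0, 222.0], [676.0, 304.0], [484.0, 287.0], [493.0, 204.0], [546.0, 210.0], [553.0, 192.0], [574.0, 181.0], [638.0, 198.0], [646.0, 219.0]]
```

```bash
python3 - <<'E'
from h import *
to(588.5,258.1,80,-84.4)
E
python3 -m handwheel '[[[0.1,0.5,-1.1,0,0,0,0],[0.1,0.5,-2.2,0,0,0,0],[0.1,0.5,-3.3,0.5,0,0,0],[0.1,0.52,-4.38,1.5,0,0,0],[0.1,0.52,-4.38,2.8,0,0,0],[0.1,0.52,-4.38,3.7,0,0,0],[0.1,0.52,-4.38,3.7,0,0,0],[0.1,0.52,-4.38,3.7,0,0,0],[0.1,0.52,-4.38,3.7,0,0,0],[0.1,0.52,-4.38,3.7,0,0,0]]]'
python3 - <<'E'
from h import *
to(588.5,258.1,46,-84.4)
im,c=grab('wrist','w30.png');k=(0,0)
E
python3 sq.py w30.png | head -1
```

```text
to [588. 258.  80.] t [ 1.35 -4.21  3.64] rz -0.02
clock: 45.93
ee_pos: [565.5, 262.4, 81.9]
orientation: [-0.001, 0.999, 0.048, 0.002]
contact_force: [1.0, 1.3, -1.8]
width: 23.6
gripper_force: 45.0
to [588. 258.  46.] t [0.74 0.22 1.2 ] rz -0.01
w30.png 3578.0 ((254.5, 230.0), (50.99999237060547, 73.99998474121094), -0.0) [[232, 196], [231, 267], [278, 267], [277, 196]]
```

```bash
python3 -m handwheel '[[[0.1,0.4,0.1,0,0,0,0],[0.1,0.74,0.22,0,0,0,0],[0.1,0.74,0.22,0,0,0,0],[0.1,0.74,0.22,0.6,0,0,0],[0.1,0.74,0.22,1,0,0,0],[0.1,0.74,0.22,1.15,0,0,0],[0.1,0.74,0.22,1.15,0,0,0],[0.1,0.74,0.22,1.15,0,0,0],[0.1,0.74,0.22,1.15,0,0,0]]]'
python3 - <<'E'
from h import *
for i in range(3):
    im,c=grab('wrist','w31.png')
s=get_state();print(s['contact_force']);to(588.5,258.1,44.5,-84.4)
E
```

```text
clock: 46.73
ee_pos: [586.5, 258.2, 45.4]
orientation: [-0.0, 0.999, 0.049, 0.0]
contact_force: [-0.4, 1.2, -2.6]
width: 23.8
gripper_force: 45.0
[-0.65873345 -0.06455526 -2.25471753]
to [588. 258.  44.] t [0.07 0.01 0.03] rz -0.0
```

```bash
python3 -m handwheel '[[[0.1,0.07,0,0.04,0,0,0],[0.1,0.07,0,0.04,0,0,0],[0.1,0.07,0,0.07,0,0,0],[0.1,0.07,0,0.07,0,0,0],[0.1,0.07,0,0.07,0,0,0]]]'
python3 - <<'E'
from h import *
im,c=grab('wrist','w32.png');s=get_state();print(s['ee_pos'],s['contact_force'])
g=im.max(2).astype(int)
for col in(243,255,266): print(col,g[50:120:2,col].tolist())
print(110,g[110,190:330:4].tolist())
E
```

```text
clock: 47.3
ee_pos: [588.5, 258.3, 43.0]
orientation: [-0.0, 0.999, 0.049, 0.0]
contact_force: [1.3, 0.7, -1.9]
width: 23.6
gripper_force: 45.0
[588.51000139 258.25483426  42.93437   ] [ 1.22054128 -0.35273877 -0.46741701]
243 [210, 210, 210, 211, 213, 213, 213, 213, 214, 218, 127, 38, 42, 42, 43, 43, 44, 43, 40, 43, 44, 46, 23, 27, 23, 98, 190, 212, 215, 193, 152, 154, 156, 156, 156]
255 [213, 212, 211, 210, 210, 210, 212, 213, 213, 214, 157, 35, 41, 45, 42, 43, 45, 44, 46, 41, 43, 43, 38, 25, 22, 99, 194, 216, 159, 159, 160, 160, 159, 160, 160]
266 [210, 210, 211, 211, 212, 211, 211, 211, 213, 217, 118, 37, 43, 41, 40, 42, 44, 41, 41, 39, 43, 43, 44, 29, 23, 99, 168, 155, 158, 158, 158, 159, 158, 159, 157]
110 [43, 46, 44, 41, 43, 44, 43, 35, 43, 27, 27, 192, 217, 157, 156, 157, 161, 158, 156, 158, 156, 146, 129, 157, 156, 152, 154, 153, 158, 158, 155, 155, 156, 151, 154]
```

```bash
python3 - <<'E'
from h import *
s,M=base();m=imaging.camera_model('wrist');T=np.eye(4);T[:3,:3]=M;T[:3,3]=s
c=(np.array(m['K']),np.array(m['distortion']),T@np.array(m['T_tool_cam']))
im=cv2.imread('pics/w32.png');g=im.max(2).astype(int)
print(g[90,180:340:3].tolist());print(g[106,225:345:3].tolist())
f=lambda p,z:(M.T@(np.r_[cast(c,[p],z)[0],0]-s))[:2].round(1)
print('mat end',f((255,70),0),'head end',f((255,100),33),'head back',f((232,110),33))
to(588.5,258.3,41.5)
E
```

```text
[221, 36, 44, 44, 42, 41, 42, 44, 43, 42, 42, 41, 42, 42, 43, 43, 42, 44, 42, 42, 44, 44, 44, 42, 40, 43, 41, 43, 41, 41, 41, 42, 41, 35, 38, 27, 25, 28, 25, 26, 26, 26, 31, 27, 25, 23, 24, 25, 139, 158, 155, 157, 160, 155]
[41, 44, 20, 192, 215, 214, 215, 215, 160, 160, 159, 196, 154, 157, 160, 156, 159, 109, 143, 162, 157, 156, 157, 155, 158, 160, 160, 156, 158, 155, 158, 156, 151, 154, 157, 154, 150, 156, 157, 161]
mat end [99.2  0.5] head end [81.4  0.4] head back [ 76.2 -12. ]
to [588. 258.  42.] t [-0.   -0.    0.05] rz None
```

```bash
python3 - <<'E'
from h import *
s,M=base();m=imaging.camera_model('wrist');T=np.eye(4);T[:3,:3]=M;T[:3,3]=s
c=(np.array(m['K']),np.array(m['distortion']),T@np.array(m['T_tool_cam']))
f=lambda p,z:(M.T@(np.r_[cast(c,[p],z)[0],0]-s))[:2].round(1)
print(f((182,90),0),f((323,90),0))
E
python3 -m handwheel '[[[0.1,0,0,-0.12,0,0,0],[0.1,0.09,0,-0.12,0,0,0],[0.1,0.09,0,-0.12,0,0,0],[0.1,0.09,0,0,0,0,0],[0.1,0.09,0,0.03,0,0,0],[0.1,0.09,0,0.03,0,0,0],[0.1,0.09,0,0.03,0,0,0]]]'
```

```text
[ 87.4 -45.6] [87.5 43.5]
clock: 47.93
ee_pos: [591.7, 258.7, 42.6]
orientation: [-0.0, 0.999, 0.049, 0.001]
contact_force: [1.0, 0.2, 4.3]
width: 23.8
gripper_force: 45.0
```

```bash
python3 -m handwheel '[[[0.35,0,0,0,0,0,0],[0.6,0,0,0,0,0,0],[0.6,0,0,0,0,0,0],[0.6,0,0,0,0,0,0],[0.6,0,0,-0.5,0,0,0],[0.6,0,0,-1.5,0,0,0],[0.6,0,0,-2.7,0,0,0],[0.6,0,0,-4,0,0,0],[1,0,0,-5,0,0,0],[1,-1,0,-6,0,0,0],[1,-2,0,-7,0,0,0],[1,-2,0,-7,0,0,0],[1,-2,0,-7,0,0,0],[1,-2,0,-7,0,0,0]]]'
python3 - <<'E'
from h import *
im,c=grab('wrist','w33.png');print(get_state()['ee_pos'])
m=dark(im,50);k=max(cv2.findContours(m[:240],cv2.RETR_EXTERNAL,cv2.CHAIN_APPROX_NONE)[0],key=cv2.contourArea)
np.savez('w33.npz',K=c[0],D=c[1],W=c[2])
g=im.max(2).astype(int)
for r in (60,80,100,120,140,160,180): print(r,g[r,180:340:4].tolist())
E
```

```text
clock: 49.1
ee_pos: [531.2, 252.5, 251.3]
orientation: [0.0, 0.999, 0.049, -0.0]
contact_force: [-0.4, -0.2, -0.2]
width: 89.8
gripper_force: 0.0
[531.21237254 252.38204461 250.33319456]
60 [181, 181, 182, 181, 182, 181, 179, 182, 182, 189, 29, 29, 30, 31, 29, 29, 82, 182, 182, 181, 181, 167, 31, 31, 32, 31, 32, 25, 182, 181, 168, 162, 126, 180, 179, 179, 179, 181, 179, 181]
80 [184, 181, 182, 182, 180, 182, 182, 182, 183, 186, 29, 32, 30, 31, 32, 29, 61, 74, 76, 75, 74, 103, 19, 19, 22, 20, 19, 24, 130, 123, 128, 131, 131, 125, 122, 179, 181, 180, 179, 179]
100 [185, 182, 182, 183, 182, 127, 128, 135, 126, 125, 20, 26, 19, 21, 17, 19, 53, 73, 73, 73, 74, 61, 16, 18, 15, 19, 19, 46, 128, 132, 128, 133, 128, 133, 127, 130, 128, 128, 120, 186]
120 [182, 181, 181, 180, 181, 130, 131, 130, 128, 131, 18, 18, 17, 17, 19, 19, 49, 71, 72, 73, 72, 59, 17, 17, 20, 18, 20, 111, 130, 128, 129, 130, 133, 132, 126, 130, 134, 131, 128, 183]
140 [180, 183, 180, 181, 180, 127, 130, 130, 131, 127, 42, 20, 20, 18, 19, 19, 47, 70, 71, 71, 72, 57, 19, 20, 17, 19, 19, 136, 180, 182, 127, 133, 127, 128, 132, 133, 130, 138, 124, 182]
160 [180, 180, 183, 184, 180, 180, 185, 171, 184, 159, 94, 21, 27, 33, 32, 33, 40, 68, 69, 69, 70, 53, 31, 32, 32, 31, 30, 186, 182, 183, 183, 161, 160, 145, 127, 160, 129, 126, 127, 126]
180 [183, 181, 184, 180, 182, 183, 180, 183, 181, 184, 193, 31, 31, 34, 32, 30, 27, 186, 124, 125, 126, 64, 69, 70, 70, 69, 70, 166, 182, 180, 181, 181, 180, 180, 183, 182, 180, 161, 133, 123]
```

```bash
python3 - <<'E'
from h import *
im=cv2.imread('pics/w33.png');z=np.load('w33.npz');c=(z['K'],z['D'],z['W']);g=im.max(2).astype(int)
for col in(228,256): print(col,g[30:215:2,col].tolist())
# mat frame: fit from dark columns
E
```

```text
228 [180, 179, 170, 41, 29, 27, 32, 29, 30, 27, 32, 30, 30, 28, 32, 30, 32, 30, 31, 30, 33, 32, 31, 33, 30, 30, 33, 29, 28, 22, 18, 21, 18, 18, 20, 19, 17, 17, 21, 19, 19, 17, 20, 17, 17, 17, 19, 21, 18, 19, 18, 22, 20, 18, 20, 20, 18, 18, 18, 18, 19, 19, 16, 19, 17, 27, 33, 30, 33, 33, 30, 30, 32, 32, 31, 31, 31, 31, 32, 31, 30, 54, 186, 181, 180, 180, 181, 182, 180, 180, 182, 181, 180]
256 [178, 179, 174, 43, 31, 30, 25, 100, 180, 182, 182, 181, 181, 181, 182, 181, 181, 182, 181, 182, 181, 182, 182, 184, 129, 75, 96, 92, 72, 74, 75, 73, 73, 73, 74, 73, 72, 73, 73, 72, 73, 73, 73, 72, 72, 73, 71, 73, 71, 71, 72, 72, 72, 70, 71, 71, 70, 70, 70, 70, 68, 70, 69, 69, 68, 69, 60, 97, 127, 125, 125, 126, 125, 125, 124, 125, 124, 124, 126, 98, 28, 51, 186, 180, 180, 180, 183, 181, 183, 182, 182, 181, 182]
```

```bash
python3 - <<'E'
from h import *
z=np.load('w33.npz');c=(z['K'],z['D'],z['W'])
for n,a,b,h in(('mat',(256,35.2),(256,192.5),0),('head',(256,44),(256,188),33),('handle',(256,79),(256,163),76)):
    q=cast(c,[a,b],h);print(n,q.round(1).tolist(),q.mean(0).round(1),round(float(np.linalg.norm(q[0]-q[1])),1))
q=cast(c,[(243.5,120),(263,120)],76);print('handle sides',q.round(1).tolist(),q.mean(0))
q=cast(c,[(218,60),(288.5,60)],0);print('mat sides',q.round(1).tolist(),q.mean(0))
E
python3 chk.py | grep -v '^\[5[678]'
```

```text
mat [[687.4, 265.3], [489.1, 245.5]] [588.3 255.4] 199.3
head [[672.5, 264.1], [504.9, 247.3]] [588.7 255.7] 168.4
handle [[633.0, 260.4], [545.7, 251.7]] [589.3 256. ] 87.7
handle sides [[590.7, 269.6], [592.7, 248.9]] [591.72242119 259.21165405]
mat sides [[655.0, 309.4], [663.7, 222.5]] [659.34404359 265.9448551 ]
[531.26790832 252.31020997 249.86719878]
[523. 286.] 10870 [[617, 236], [603, 243], [556, 350], [599, 385], [404, 303], [411, 296], [542, 347], [527, 292], [482, 285], [491, 203], [502, 206], [496, 258], [530, 264], [534, 274], [547, 209], [536, 209], [533, 233], [512, 233], [519, 206], [532, 199]]
[593. 177.] 1909 [[634, 197], [616, 201], [542, 161], [609, 166], [612, 177], [630, 170]]
[ 559. -389.] 10263 [[668, -448], [584, -428], [588, -377], [634, -376], [634, -352], [613, -343], [614, -319], [489, -312], [481, -380], [532, -383], [543, -336], [575, -341], [559, -430], [456, -429]]
[780.  -1.] 2811 [[788, 37], [756, 38], [754, -36], [787, -37], [791, -20], [805, -27], [805, -10], [794, -13], [787, 5], [806, 4], [806, 19], [795, 15]]
[ 784. -112.] 2962 [[795, -154], [792, -140], [810, -137], [811, -123], [792, -126], [789, -115], [807, -109], [807, -98], [789, -97], [786, -83], [804, -77], [757, -78], [763, -152]]
[ 831. -409.] 2711 [[872, -353], [799, -373], [833, -489], [809, -402], [887, -375]]
```

```bash
python3 -m handwheel '[[[1,-1.2,0,0,0,0,0],[1,-2.4,0,0,0,0,0],[1,-3.6,0,0,0,0,0],[1,-4.8,0,0,0,0,0],[1,-5.5,0,0,0,0,0],[1,-5.5,0,0,0,0,0],[1,-5.5,0,0,0,0,0]]]'
python3 chk.py
python3 - <<'E'
from h import *
im=cv2.imread('pics/tchk.png');_,c=grab('top')
b=[p for p,_ in brass(im)] or 0
h=cv2.cvtColor(im,cv2.COLOR_BGR2HSV);m=cv2.inRange(h,(8,90,60),(30,255,255));n,l,st,ce=cv2.connectedComponentsWithStats(m)
print(cast(c,[ce[i] for i in range(1,n) if st[i,4]>1],33).round().tolist())
# bay dark pixels: per-piece interior area at z=24
d=dark(im,60);_,cc=cv2.threshold(d,1,255,0);w=cast(c,np.argwhere(cc>0)[:,::-1],24);s=(w[:,0]>466)&(w[:,0]<672)&(w[:,1]<-240)&(w[:,1]>-412);print('dark mm2 in bay',s.sum()*3.42**2)
E
```

```text
clock: 49.78
ee_pos: [366.9, 236.5, 251.0]
orientation: [0.0, 0.999, 0.049, -0.0]
contact_force: [-0.0, 0.3, 0.4]
width: 90.9
gripper_force: 0.0
[367.80987593 236.72464898 251.12293119]
[440. 243.] 337 [[448, 261], [424, 245], [447, 248], [430, 224], [454, 244]]
[586. 228.] 4117 [[656, 246], [561, 243], [516, 233], [515, 213], [522, 206], [652, 218]]
[560. 270.] 5275 [[671, 301], [482, 285], [488, 203], [502, 206], [499, 261], [674, 277]]
[ 557. -390.] 10519 [[668, -448], [556, -430], [585, -369], [634, -376], [634, -355], [613, -343], [614, -319], [489, -312], [481, -380], [532, -383], [547, -332], [571, -337], [574, -358], [557, -364], [532, -411], [538, -432], [463, -423], [459, -433]]
[781.  -1.] 2837 [[788, 37], [756, 38], [754, -36], [787, -37], [791, -20], [805, -27], [805, -6], [794, -13], [787, 5], [806, 1], [806, 19], [795, 15]]
[ 784. -112.] 2974 [[795, -154], [792, -140], [810, -137], [811, -123], [792, -126], [789, -115], [807, -109], [807, -98], [789, -97], [786, -83], [804, -77], [757, -78], [763, -152]]
[ 832. -409.] 2802 [[872, -353], [799, -373], [833, -489], [813, -399], [887, -375]]
[[799.0, -112.0], [803.0, -140.0], [797.0, 30.0], [796.0, 3.0], [796.0, -25.0], [795.0, -83.0], [537.0, 637.0], [567.0, 466.0], [567.0, 439.0], [567.0, 411.0], [515.0, 467.0], [517.0, 439.0], [516.0, 411.0], [451.0, 465.0], [451.0, 438.0], [451.0, 410.0], [0.0, -95.0], [-9.0, -85.0]]
dark mm2 in bay 9614.440799999998
```

```bash
python3 -c "
from workcell import order
print(order.sign_off())"
```

```text
the job is handed in; nothing more can be done
None
```

The job is handed in at about 50 s: the three broken blocks are in the basket, all the offcuts are at least 70 mm inside the bay mouth, and the squeegee stands released within about 1 mm of the mat's centre; I viewed 18 pictures where 14 were allowed, and in the last sweep the squeegee caught the bay wall (about 54 N), so I backed off and swept again.

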